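# Set up the daily check of the bench tester on its reference block

## Robot

A 7-joint arm with a two-finger parallel gripper is mounted at the origin on a cart in front of the work surface, level with it; the furniture and walls round the work are solid. World frame = base frame: x ahead of the robot, y to its left, z up, the work surface at z = 0. Lengths are in m, angles in rad, forces in N, time in s.
With the tool pointing down it reaches from about 0.35 to 0.9 m from the base axis. Payload 8.1 kg.
Tool frame: the origin (TCP) lies at the very end of the fingers, on their centre line; the grasp point (between the pads) lies 19 mm behind it; z points along the fingers, y is the direction in which the jaws open and shut (so a half turn about z gives the same grasp; the last joint's range is limited). The gripper opens to 85 mm and grips with 20 to 120 N. Pads are 22 mm wide; open, the fingers measure 114 mm over their backs; the gripper's body (76 mm by 85 mm) begins 54 mm behind the grasp point. The pads swing forward as they close: fully open they stand 13 mm farther back than shut.
Start: joints at [-1.314, 0.434, 0.025, 1.573, -0.012, 1.134, -0.075], TCP at [0.22, 0.585, 0.231] pointing down, gripper open.
Joint ranges: [-2.62, 2.62], [-0.44, 2.09], [-1.27, 1.32], [0.08, 2.57], [-1.32, 4.46], [0.12, 2], [-2.74, 2.74]. Speed limits (rad/s): [2.22, 2.22, 3.01, 3.01, 3.14, 3.14, 3.14].

## Interface

Orientations are given as a unit quaternion [w, x, y, z].
In Python, from workcell import env gives the robot as it stands.
- The arm moves only by the tool jog_arm, never from a script. Its argument "commands" is text: rows parted by semicolons, each of 7 numbers parted by spaces: the opening, from -1 (shut) to 1 (fully open), then the shift along the tool's x, y, z in cm, then the turn, a rotation vector about the tool's x, y, z in rad. In form: gripper dx dy dz rx ry rz; .... A call has 1 to 8 rows; each row is the pose to reach, as a shift and turn from the pose measured when the call began, along the tool's axes at that moment; what a row does not reach only later rows make up. A row lasts 1/8 s, in which the tool goes at most 62.5 mm and 10.7 degrees, less where a joint would pass 70% of its speed; a pose out of reach is approached as far as the arm can. A call with a gripper value outside its range is refused whole. The fingers move at their own pace and stop on an object; the grip force is fixed at half the most. Time passes only in rows, so rows that repeat a pose let the fingers close. It gives the time, the measured TCP pose, the force and the opening at its end, in the units of the state.
- env.get_obs(): the state, without advancing time (a new reading comes with each control period).
- env.grab_frame(name): name is "side" or "top" or "wrist"; returns a dict with "image" (384x512x3 uint8, blue, green, red), "range_z" (384x512 float32, m along the optical axis (not along the pixel's ray), 0 where there is no reading), "fx", "fy", "cx", "cy" (pixels), "extrinsics" (4x4, takes a point from camera to world coordinates); the wrist camera has in their place "tool_from_camera" (4x4, takes a point from camera to tool coordinates, whose origin is the TCP and whose axes are the flange's). Camera axes: x right, y up, looking along -z (the intrinsics and any distortion apply to the point x, -y, -z); pixel columns grow to the right and rows downward; lengths in m; the calibration is good to about 2 mm. A picture is of the moment at which its call begins: read the wrist's pose just before it.
- env.job_done(): hands the job in, once; it reports no verdict.
The state is a dict: "time": time; "joints": joint angles; "qd": joint speeds; "effort": joint torques, N m; "position": TCP position; "eef_rot": TCP orientation; "ft_force": force on the tool from outside, world axes, zero at the start; "ft_torque": the same for the moment, N m; "grip_width": finger opening in m.
Only numpy, scipy, OpenCV 4.12 (cv2) and the standard library are available. Lean on these libraries where they do the work, as an engineer would, in place of code of your own. Each camera call takes 0.05 s, during which the arm holds its last target.

## Task

Set up the check of the round digital tester: the torch and the marker pen lie across the tool rest, over the square reference block, so first lay both of them aside on the rubber mat. Then fetch the block out of the rest, seat it flat between the four corner stops of the steel checking base, and stand the tester upright on the middle of the block. Put the torch and the marker back across the rest, each where it lay before; leave the stamp and the two small bottles alone.

Things in the scene. Friction and masses are not known exactly. Their poses are not given: they have to be found in the camera images.
- torch: Black pocket torch lying on its side, 31 mm wide and high, 105 mm long, about 0.11 kg. Origin: middle of its underside; its y axis runs along its length, z up. It starts lying across the tool rest in either of its two lanes, its length along the rest's x axis.
- marker: Marker pen, black and white barrel, lying on its side, 16 mm wide, 129 mm long, 18 mm high, 0.018 kg. Origin: middle of its underside; its y axis runs along its length, z up. It starts lying across the tool rest in the lane that the torch does not use.
- ref_block: Square pale grey reference block 40 x 40 x 18 mm, about 0.22 kg, lying flat. Origin: middle of its underside, axes along its edges, z up. It starts in the well of the rest, square to it within 0.1 rad, under the gap between torch and marker (about 32 mm: too narrow to lift it through).
- tester: Round black digital tester on a yellow foot, thin wire bail on top: 56 x 87 x 141 mm, about 0.21 kg, upright. Origin: on its underside plane; the middle of its foot (40 x 45 mm) is at x -8, y +2.5 mm from it. The upright disc is 40 mm thick across x: hard body x -28 to 12, y -38 to 43, z 40 to 122 mm; the bail above may be passed through. Grip the disc from above across x, near x -8, z 100 mm.
- rest: Fixed tool rest. Base plate 100 x 126 x 4 mm; two grey cheeks along its y axis at x -38 and +38 mm, 71 mm clear between. Each has two notches 46 mm wide at y +28 and -28 mm (two lanes along x): notch floors at z 40, ear tips at z 56 mm. Origin: middle of the underside. The block lies in the well at the middle, floor z 4 mm, open at both y ends: grip it across y, between the cheeks.
- check_base: Fixed steel checking base 120 x 120 mm, upper face at z 16 mm, with four dark L-shaped corner stops 5 mm high on it that bound a square nest, 54 x 54 mm inside, round its middle, sides along its x and y axes. Origin: middle of the underside. The block belongs flat in the nest, roughly parallel to the stops.
- mat: Fixed grey ribbed rubber mat, 150 mm along its x axis, 120 mm along its y axis, 3 mm thick, empty at the start: the side area for torch and marker. Origin: middle of its underside.
- stamp: Bystander: small inspection stamp with a wooden knob, 22 x 30 mm, 62 mm high. Origin: middle of its underside. Leave alone.
- glue_bottle: Bystander: small white bottle, 34 mm diameter, 69 mm high. Origin: middle of its underside. Leave alone.
- paint_bottle: Bystander: small blue bottle with white cap, 28 mm diameter, 61 mm high. Origin: middle of its underside. Leave alone.
Not all that is in view belongs to the job. Leave any pink look-alike of the tester alone. There is more than one size of the torch; the job needs the larger.

How it is judged:
By the outcome, as a careful person would: the job done as asked, in the order asked, and still so for the second after the job is handed in, with the robot touching nothing.
It also fails if it takes over 128 s, if anything falls off the work surface, if the arm or the gripper's body presses on something with over 40 N, if the wrist force passes 120 N, or if a joint passes its speed limit or range.

## Working session

There is one attempt and no reset: what is moved stays moved. The work goes in short steps, Python scripts to look and compute and a tool call to move; the robot and the scene stay as the last step left them, time stands still between calls to the robot, and variables do not carry over. Pictures are saved under pics/ and viewed, and the job is handed in when it is done.

Besides the shell and the picture viewer there is one more tool, called after "Request:" as name(argument=value, ...), one argument or row to a line, values as JSON. jog_arm: Moves the arm, as the interface text tells. Its arguments: {"type":"object","properties":{"commands":{"type":"string"}},"required":["commands"]}

```bash
ls; mkdir -p pics
cat > h.py <<'E'
import numpy as np, cv2
from workcell import env
from scipy.spatial.transform import Rotation as R
def shot(n):
    o=env.get_obs(); f=env.grab_frame(n)
    if 'extrinsics' not in f:
        T=np.eye(4); q=o['eef_rot']; T[:3,:3]=R.from_quat([q[1],q[2],q[3],q[0]]).as_matrix(); T[:3,3]=o['position']
        f['extrinsics']=T@np.array(f['tool_from_camera'])
    return f
def cloud(f):
    z=f['range_z']; v,u=np.mgrid[:z.shape[0],:z.shape[1]]
    p=np.stack([(u-f['cx'])/f['fx']*z,-(v-f['cy'])/f['fy']*z,-z],-1)
    E=np.array(f['extrinsics']); w=p@E[:3,:3].T+E[:3,3]
    w[z<=0]=np.nan
    return w
E
python3 - <<'E'
from h import *
o=env.get_obs(); print(o)
for n in ['top','side','wrist']:
    f=shot(n); print(n,[k for k in f],f['fx'],f['fy'],f['cx'],f['cy'],np.round(f['extrinsics'],3).tolist())
    cv2.imwrite(f'pics/{n}0.png',f['image']); np.savez(f'{n}0.npz',w=cloud(f),im=f['image'])
E
```

```text
pics
{'time': 0.0, 'joints': array([-1.31361226,  0.43522281,  0.02498213,  1.57413451, -0.0115962 ,
        1.13400609, -0.07512428]), 'qd': array([-0.00052903,  0.00069563,  0.00230827,  0.00025096,  0.00040575,
        0.00040972, -0.00051956]), 'effort': array([ 2.97682091e-04, -6.70459342e+01,  1.02584459e+00, -3.16224039e+01,
        1.57031935e-02,  1.21305941e-02,  1.40477539e-05]), 'position': array([0.21992024, 0.58446527, 0.23051172]), 'eef_rot': array([-6.89076275e-05,  1.78973065e-01,  9.83853638e-01, -8.09962563e-04]), 'ft_force': array([-0.07066573,  0.19464405, -0.07743942]), 'ft_torque': array([ 0.00025801,  0.03821557, -0.0090086 ]), 'grip_width': 0.08585624920267633}
top ['image', 'range_z', 'fx', 'fy', 'cx', 'cy', 'extrinsics'] 375.38238026737025 375.38238026737025 252.491541764385 191.79019444468366 [[-0.028, 0.982, -0.187, 0.296], [-1.0, -0.025, 0.017, 0.243], [0.012, 0.188, 0.982, 1.069], [0.0, 0.0, 0.0, 1.0]]
side ['image', 'range_z', 'fx', 'fy', 'cx', 'cy', 'extrinsics'] 409.6640826773879 409.6640826773879 248.80907852052573 191.56304962481042 [[0.955, 0.15, -0.256, 0.199], [-0.296, 0.55, -0.781, -0.588], [0.023, 0.822, 0.57, 0.653], [0.0, 0.0, 0.0, 1.0]]
wrist ['image', 'range_z', 'fx', 'fy', 'cx', 'cy', 'tool_from_camera', 'extrinsics'] 301.8203862639324 301.8203862639324 250.673639193325 192.2877297200137 [[0.352, -0.899, -0.26, 0.152], [0.936, 0.338, 0.099, 0.61], [-0.002, -0.279, 0.96, 0.374], [0.0, 0.0, 0.0, 1.0]]
```

View pics/top0.png

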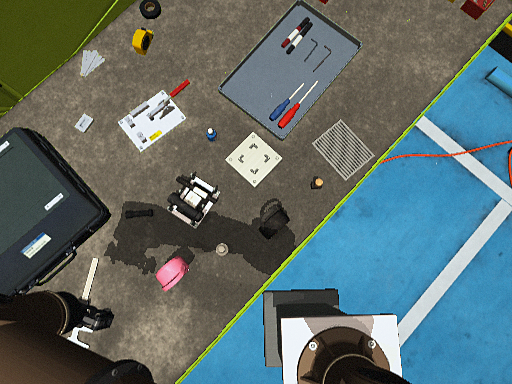

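View pics/side0.png

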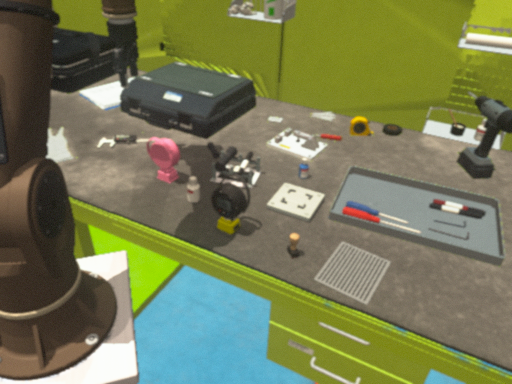

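View pics/wrist0.png

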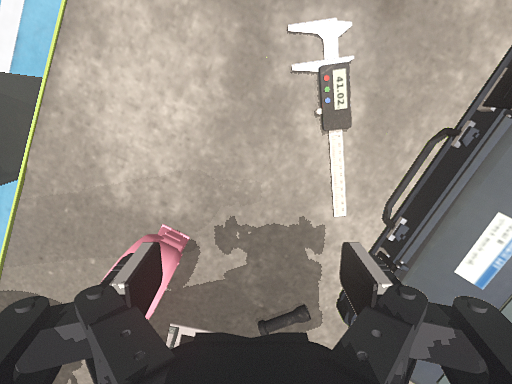

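Run:
```python
from h import *
im=cv2.imread('pics/top0.png')
c=im[120:300,110:390]; cv2.imwrite('pics/topc.png',cv2.resize(c,None,fx=2.85,fy=2.85,interpolation=cv2.INTER_CUBIC))
w=np.load('top0.npz')['w']
# height map
z=w[...,2]; hm=np.clip(z/0.15*255,0,255); hm=np.nan_to_num(hm).astype(np.uint8)
hc=cv2.applyColorMap(hm,cv2.COLORMAP_JET)[120:300,110:390]
cv2.imwrite('pics/toph.png',cv2.resize(hc,None,fx=2.85,fy=2.85,interpolation=cv2.INTER_NEAREST))
for (u,v) in [(254,159),(343,149),(193,199),(270,218),(222,250),(318,183),(211,133),(140,212),(172,272)]:
    print((u,v),np.round(w[v,u],3))
im=cv2.imread('pics/side0.png')
c=im[120:300,130:390]; cv2.imwrite('pics/sidec.png',cv2.resize(c,None,fx=3,fy=3,interpolation=cv2.INTER_CUBIC))
```

```text
(254, 159) [0.593 0.218 0.019]
(343, 149) [ 0.622 -0.047  0.003]
(193, 199) [0.48  0.394 0.019]
(270, 218) [0.408 0.184 0.118]
(222, 250) [0.333 0.311 0.068]
(318, 183) [0.51  0.044 0.055]
(211, 133) [0.661 0.339 0.056]
(140, 212) [0.447 0.543 0.018]
(172, 272) [0.281 0.431 0.122]
```

View pics/topc.png

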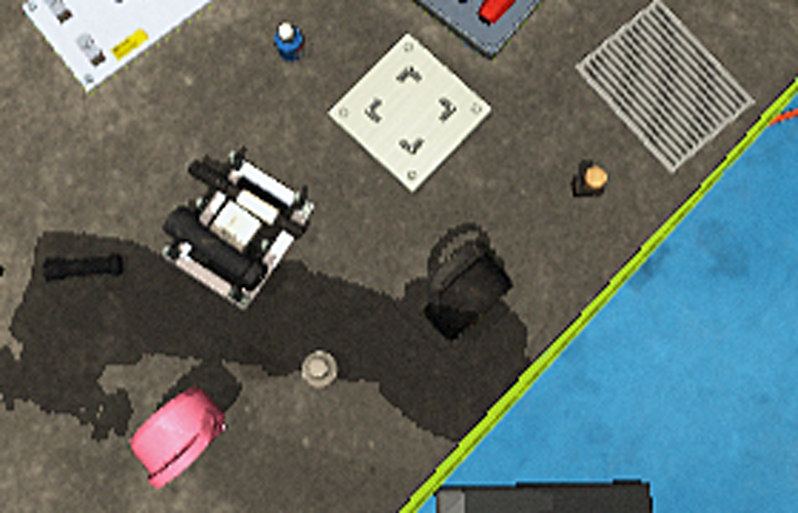

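View pics/toph.png

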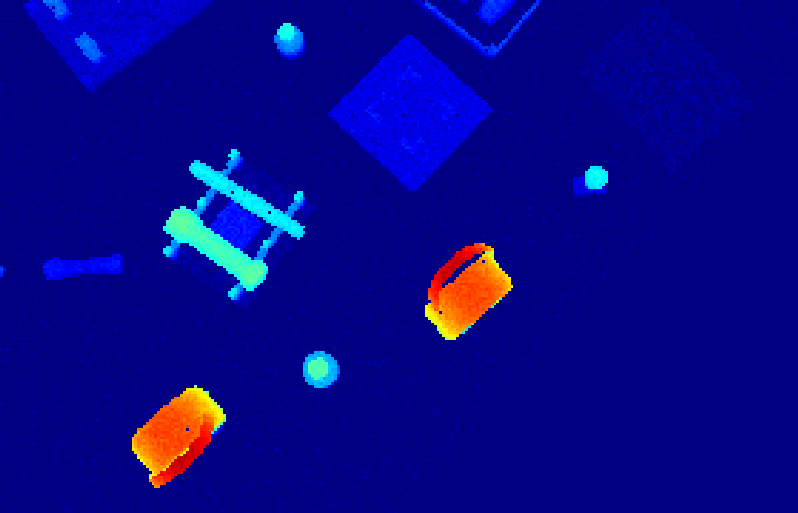

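View pics/sidec.png

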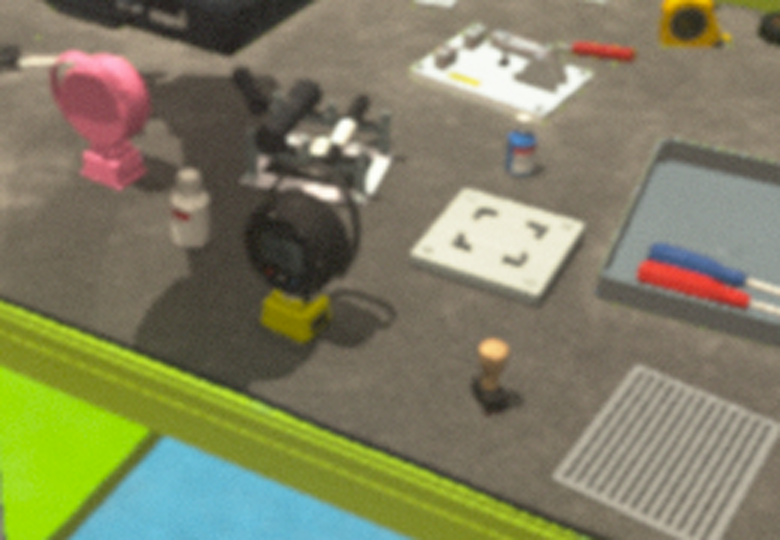

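```bash
cat >> h.py <<'E'
def rect(pts):
    r=cv2.minAreaRect((pts[:,:2]*1000).astype(np.float32)); return np.round(r[0],1),np.round(r[1],1),round(r[2],1)
def sel(w,u0,u1,v0,v1,z0,z1):
    p=w[v0:v1,u0:u1].reshape(-1,3); p=p[~np.isnan(p[:,2])]
    return p[(p[:,2]>z0)&(p[:,2]<z1)]
E
python3 - <<'E'
from h import *
w=np.load('top0.npz')['w']
fx=lambda x:int(110+x/2.85); fy=lambda y:int(120+y/2.85)
def go(n,a,b,c,d,z0,z1):
    p=sel(w,fx(a),fx(b),fy(c),fy(d),z0,z1); print(n,len(p),rect(p),np.round(p.mean(0),4))
go('base',320,500,20,195,.010,.03)
go('mat',565,765,0,180,.0015,.02)
go('rest',155,320,145,310,.002,.012)
go('restall',155,320,145,310,.002,.1)
go('torch',155,320,200,290,.062,.1)
go('marker',185,320,150,240,.048,.065)
go('block',205,265,195,255,.014,.03)
go('tester',420,520,230,345,.085,.135)
go('testerlow',420,520,230,345,.085,.1235)
go('bail',420,520,230,345,.126,.16)
E
```

```text
base 1699 (array([619.9, 195. ]), array([119.4, 188.8]), 44.7) [0.5978 0.217  0.0157]
mat 1517 (array([615.4, -46.7]), array([208.7, 199. ]), 87.1) [ 0.6209 -0.0442  0.0033]
rest 693 (array([484.8, 399.1]), array([165.8, 167.7]), 89.3) [0.4795 0.3931 0.0041]
restall 1695 (array([484.8, 399.1]), array([165.8, 167.7]), 89.3) [0.4772 0.3954 0.0308]
torch 282 (array([452.9, 410.6]), array([104.6,  27.5]), 52.2) [0.454  0.4114 0.0664]
marker 310 (array([506.1, 383.3]), array([ 88.9, 113.1]), 0.6) [0.4987 0.3872 0.0547]
block 182 (array([485.1, 401.6]), array([53.1, 35. ]), 53.1) [0.481  0.3964 0.0213]
tester 539 (array([403. , 176.3]), array([54.5, 83.9]), 39.9) [0.3975 0.1761 0.1145]
testerlow 485 (array([401.7, 175.2]), array([51. , 83.9]), 39.9) [0.3958 0.1746 0.1129]
bail 93 (array([418.7, 188.7]), array([14.8, 57.8]), 46.8) [0.418  0.1904 0.135 ]
```

```bash
cat >> h.py <<'E'
def rel(pos,yawdeg,g=None):
    """tool-frame shift (cm) and turn to reach world pos with tool z down and tool y at yawdeg"""
    o=env.get_obs(); q=o['eef_rot']; Rc=R.from_quat([q[1],q[2],q[3],q[0]])
    a=np.radians(yawdeg); y=np.array([np.cos(a),np.sin(a),0]); z=np.array([0,0,-1.]); x=np.cross(y,z)
    Rt=R.from_matrix(np.stack([x,y,z],1))
    d=Rc.inv().apply(np.array(pos)-o['position'])*100
    r=(Rc.inv()*Rt).as_rotvec()
    print('t',round(o['time'],2),'pos',np.round(o['position'],4),'d',np.round(d,2),'r',np.round(r,3),'w',round(o['grip_width'],4),'F',np.round(o['ft_force'],1))
E
python3 - <<'E'
from h import *
rel((.48,.394,.27),-37.8)
rel((.48,.394,.27),-37.8)
E
```

```text
t 0.15 pos [0.22   0.5846 0.2308] d [-31.05  -8.69  -3.91] r [-1.000e-03  1.000e-03  1.871e+00] w 0.0855 F [ 0.3  0.3 -0.2]
t 0.15 pos [0.22   0.5846 0.2308] d [-31.05  -8.69  -3.91] r [-1.000e-03  1.000e-03  1.871e+00] w 0.0855 F [ 0.3  0.3 -0.2]
```

Request:
jog_arm(
  commands="1 -10 -3 -3.9 0 0 0.5; 1 -20 -6 -3.9 0 0 0.9; 1 -31 -8.7 -3.9 0 0 1.2; 1 -31 -8.7 -3.9 0 0 1.5; 1 -31 -8.7 -3.9 0 0 1.871; 1 -31 -8.7 -3.9 0 0 1.871; 1 -31 -8.7 -3.9 0 0 1.871; 1 -31 -8.7 -3.9 0 0 1.871",
)

```text
time: 1.15
position: [0.4796, 0.3936, 0.2695]
eef_rot: [0.0, 0.804, 0.595, -0.001]
ft_force: [0.0, 1.0, -0.1]
grip_width: 0.0856
```

Run:
```python
from h import *
rel((.48,.394,.27),-37.8); print(env.get_obs()['joints'])
```

```text
t 1.15 pos [0.4796 0.3936 0.2695] d [ 0.05  0.02 -0.05] r [0.    0.002 0.364] w 0.0856 F [ 0.   1.  -0.1]
[-1.07716008  0.41612335  0.44512875  1.55454799 -0.18598846  1.2147112
 -0.89600261]
```

Request:
jog_arm(
  commands="1 0 0 0 0 0 0.18; 1 0 0 0 0 0 0.364; 1 0 0 0 0 0 0.364; 1 0 0 0 0 0 0.364",
)

```text
time: 1.65
position: [0.4795, 0.3937, 0.2694]
eef_rot: [0.001, 0.897, 0.442, -0.001]
ft_force: [1.1, 0.5, 0.4]
grip_width: 0.0853
```

Run:
```python
from h import *
f=shot('wrist'); cv2.imwrite('pics/w1.png',f['image']); w=cloud(f); np.savez('w1.npz',w=w,im=f['image'])
rel((.48,.394,.27),-37.8)
hm=np.nan_to_num(np.clip(w[...,2]/0.1*255,0,255)).astype(np.uint8)
cv2.imwrite('pics/w1h.png',cv2.applyColorMap(hm,cv2.COLORMAP_JET))
```

```text
t 1.7 pos [0.4795 0.3937 0.2694] d [ 0.06  0.02 -0.06] r [0.    0.002 0.003] w 0.0854 F [-0.6 -0.2 -0.2]
```

View pics/w1.png

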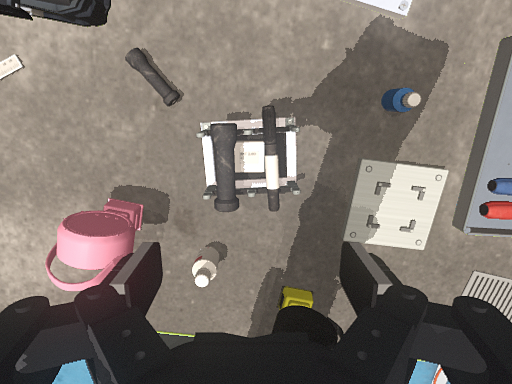

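View pics/w1h.png

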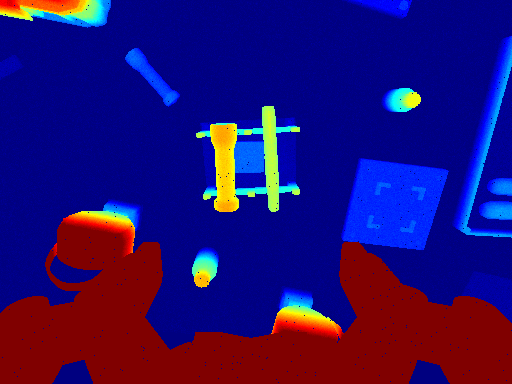

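Run:
```python
from h import *
w=np.load('w1.npz')['w']
def pca(p):
    c=p.mean(0); u,s,v=np.linalg.svd(p[:,:2]-c[:2],full_matrices=False); d=v[0]; t=(p[:,:2]-c[:2])@d; s=(p[:,:2]-c[:2])@v[1]
    mid=c[:2]+d*(t.max()+t.min())/2
    return 'ang',round(np.degrees(np.arctan2(d[1],d[0]))%180,1),'mid',np.round(mid,4),'len',round(np.ptp(t),4),'wid',round(np.ptp(s),4)
def go(n,a,b,c,d,z0,z1):
    p=sel(w,a,b,c,d,z0,z1); print(n,len(p),rect(p),'med',np.round(np.median(p,0),4),pca(p)); return p
p=go('torch',205,246,118,214,.050,.1); print(np.percentile(p[:,2],[5,50,95,99]))
p=go('marker',257,285,100,214,.046,.062); print(np.percentile(p[:,2],[5,50,95,99]))
go('block',238,262,135,180,.015,.03)
p=go('base',342,450,156,250,.011,.0185);print(np.percentile(p[:,2],[5,50,95,99]))
go('stops',365,430,178,235,.0188,.024)
go('restplate',200,300,115,200,.002,.01)
go('cheek',190,310,118,205,.042,.0545)
```

```text
torch 1907 (array([451.5, 411.7]), array([104.6,  42.2]), 46.6) med [0.4549 0.4139 0.0666] ('ang', np.float64(52.1), 'mid', array([0.4522, 0.4108]), 'len', np.float64(0.1033), 'wid', np.float64(0.0496))
[0.05917972 0.06660876 0.07139287 0.07215392]
marker 1334 (array([500.3, 383. ]), array([127.9,  16.1]), 56.6) med [0.5034 0.3881 0.055 ] ('ang', np.float64(56.7), 'mid', array([0.5   , 0.3832]), 'len', np.float64(0.1279), 'wid', np.float64(0.0161))
[0.05085947 0.05503057 0.05745537 0.05896801]
block 748 (array([479.1, 398.2]), array([40.5, 30.4]), 52.6) med [0.4796 0.3986 0.0226] ('ang', np.float64(50.7), 'mid', array([0.4792, 0.3981]), 'len', np.float64(0.0413), 'wid', np.float64(0.031))
base 6695 (array([595.1, 221.2]), array([119.8, 120.8]), 45.1) med [0.5958 0.2249 0.0164] ('ang', np.float64(136.7), 'mid', array([0.5971, 0.2233]), 'len', np.float64(0.1233), 'wid', np.float64(0.1222))
[0.01501581 0.01642972 0.01771659 0.01821151]
stops 411 (array([601.7, 222.5]), array([77.8, 77. ]), 45.6) med [0.5957 0.2219 0.0212] ('ang', np.float64(106.8), 'mid', array([0.5967, 0.221 ]), 'len', np.float64(0.0894), 'wid', np.float64(0.0958))
restplate 2633 (array([474.9, 395.1]), array([115.3, 134.1]), 50.6) med [0.4951 0.3886 0.0046] ('ang', np.float64(145.6), 'mid', array([0.477 , 0.4003]), 'len', np.float64(0.1414), 'wid', np.float64(0.1203))
cheek 609 (array([476.9, 396.1]), array([106.3, 121.4]), 55.1) med [0.4951 0.3914 0.0526] ('ang', np.float64(69.8), 'mid', array([0.4915, 0.3896]), 'len', np.float64(0.1171), 'wid', np.float64(0.1365))
```

Run:
```python
from h import *
im=cv2.imread('pics/w1.png')
cv2.imwrite('pics/w1c.png',cv2.resize(im[95:220,185:325],None,fx=4.7,fy=4.7,interpolation=cv2.INTER_CUBIC))
```

```text
(no output)
```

View pics/w1c.png

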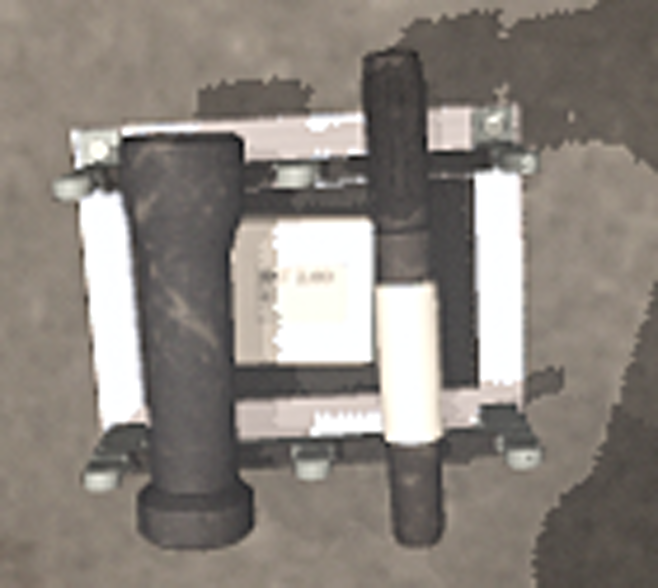

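Run:
```python
from h import *
w=np.load('w1.npz')['w']
for nm,(a,b,c,d,z0,z1),ang in [('torch',(205,246,118,214,.057,.1),52.1),('marker',(257,285,100,214,.046,.062),56.6)]:
    p=sel(w,a,b,c,d,z0,z1); a=np.radians(ang); e=np.array([np.cos(a),np.sin(a)]); n=np.array([-e[1],e[0]])
    c=np.median(p[:,:2],0); t=(p[:,:2]-c)@e; s=(p[:,:2]-c)@n
    print(nm,'mid', c+e*(np.percentile(t,99.7)+np.percentile(t,.3))/2, np.ptp(t))
    T=[];S=[]
    for lo in np.arange(-.055,.06,.01):
        m=(t>lo)&(t<lo+.01)
        if m.sum()>20:
            l,h=np.percentile(s[m],[2,98]); print(round(lo+.005,3),'cen %.4f wid %.4f ztop %.4f'%((l+h)/2,h-l,np.percentile(p[m,2],90))); T.append(lo+.005);S.append((l+h)/2)
    k=np.polyfit(T,S,1); print('slope deg',np.degrees(k[0]),'off',k[1], 'c',c)
# ears: small blobs z>.05 on cheeks
import scipy.ndimage as nd
m=(w[...,2]>.050)&(w[...,2]<.06); m[:,:190]=0;m[:,310:]=0;m[:110]=0;m[210:]=0; m[:,206:246]=0; m[:,257:285]=0
l,n=nd.label(m)
for i in range(1,n+1):
    if (l==i).sum()>5: q=w[l==i]; v,u=np.where(l==i); print(u.mean().round(1),v.mean().round(1),len(q),np.round(q.mean(0),4))
```

```text
torch mid [0.45237644 0.41098151] 0.10328752563018562
-0.05 cen -0.0006 wid 0.0294 ztop 0.0716
-0.04 cen -0.0005 wid 0.0250 ztop 0.0688
-0.03 cen -0.0003 wid 0.0205 ztop 0.0676
-0.02 cen 0.0002 wid 0.0216 ztop 0.0675
-0.01 cen -0.0001 wid 0.0213 ztop 0.0676
0.0 cen 0.0004 wid 0.0223 ztop 0.0675
0.01 cen 0.0008 wid 0.0211 ztop 0.0677
0.02 cen 0.0006 wid 0.0234 ztop 0.0689
0.03 cen 0.0008 wid 0.0285 ztop 0.0713
0.04 cen 0.0013 wid 0.0295 ztop 0.0716
0.05 cen 0.0011 wid 0.0278 ztop 0.0705
slope deg 1.0880449199438227 off 0.00033880356063926476 c [0.4550681 0.4144391]
marker mid [0.50004477 0.3830577 ] 0.1278682421626714
-0.05 cen -0.0001 wid 0.0135 ztop 0.0559
-0.04 cen 0.0001 wid 0.0147 ztop 0.0566
-0.03 cen -0.0003 wid 0.0151 ztop 0.0567
-0.02 cen -0.0002 wid 0.0157 ztop 0.0571
-0.01 cen -0.0001 wid 0.0147 ztop 0.0565
0.0 cen -0.0001 wid 0.0154 ztop 0.0567
0.01 cen -0.0001 wid 0.0144 ztop 0.0562
0.02 cen -0.0001 wid 0.0152 ztop 0.0570
0.03 cen 0.0001 wid 0.0142 ztop 0.0581
0.04 cen 0.0000 wid 0.0153 ztop 0.0580
0.05 cen 0.0001 wid 0.0141 ztop 0.0577
0.06 cen 0.0002 wid 0.0126 ztop 0.0554
slope deg 0.1546598132857567 off -4.6173733206378444e-05 c [0.50338403 0.38812196]
295.2 129.1 42 [0.5449 0.3961 0.0547]
248.4 131.9 29 [0.4998 0.4268 0.0557]
199.9 134.8 41 [0.4528 0.4587 0.0549]
295.7 191.7 39 [0.5017 0.3337 0.0545]
250.8 194.0 37 [0.4559 0.3652 0.0545]
204.1 196.9 14 [0.4079 0.3976 0.0549]
```

Run:
```python
from h import *
rel((.4521,.4112,.036),-36.8)
```

```text
t 1.7 pos [0.4795 0.3937 0.2694] d [-0.24 -3.25 23.34] r [ 0.     0.002 -0.014] w 0.0854 F [-0.6 -0.2 -0.2]
```

Request:
jog_arm(
  commands="0.06 -0.24 -3.25 5 0 0.002 -0.014; 0.06 -0.24 -3.25 10 0 0.002 -0.014; 0.06 -0.24 -3.25 14 0 0.002 -0.014; 0.06 -0.24 -3.25 14 0 0.002 -0.014; 0.06 -0.24 -3.25 14 0 0.002 -0.014",
)

```text
time: 2.33
position: [0.4532, 0.4117, 0.131]
eef_rot: [-0.0, 0.894, 0.448, 0.001]
ft_force: [-0.6, 0.4, 0.2]
grip_width: 0.0451
```

Run:
```python
from h import *
f=shot('wrist'); cv2.imwrite('pics/w2.png',f['image']); rel((.4521,.4112,.036),-36.8)
```

```text
t 2.38 pos [0.4534 0.412  0.1315] d [-0.17 -0.06  9.55] r [ 0.001 -0.003  0.   ] w 0.0451 F [-0.1 -0.3 -0. ]
```

View pics/w2.png

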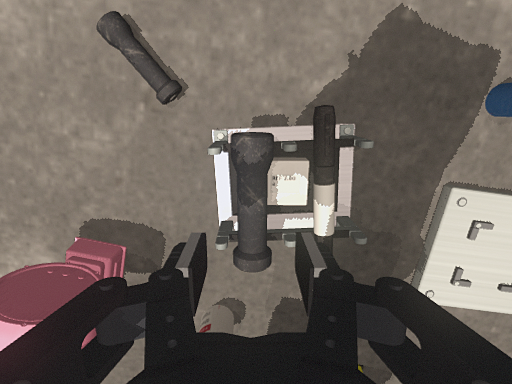

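Request:
jog_arm(
  commands="0.06 -0.17 -0.06 3 0 -0.003 0; 0.06 -0.17 -0.06 6 0 -0.003 0; 0.06 -0.17 -0.06 8 0 -0.003 0; 0.06 -0.17 -0.06 9.5 0 -0.003 0; 0.06 -0.17 -0.06 9.5 0 -0.003 0; 0.06 -0.17 -0.06 9.5 0 -0.003 0",
)

```text
time: 3.12
position: [0.4529, 0.4117, 0.0376]
eef_rot: [-0.0, 0.894, 0.448, 0.001]
ft_force: [1.2, 0.7, 0.7]
grip_width: 0.0451
```

Run:
```python
from h import *
rel((.4521,.4112,.036),-36.8)
```

```text
t 3.12 pos [0.4529 0.4117 0.0376] d [-0.09 -0.03  0.16] r [ 0.001 -0.002  0.   ] w 0.0451 F [1.2 0.7 0.7]
```

Good; close.

Request:
jog_arm(
  commands="0.06 -0.09 -0.03 0.16 0 0 0; -0.3 -0.09 -0.03 0.16 0 0 0; -0.7 -0.09 -0.03 0.16 0 0 0; -1 -0.09 -0.03 0.16 0 0 0; -1 -0.09 -0.03 0.16 0 0 0; -1 -0.09 -0.03 0.16 0 0 0;-1 -0.09 -0.03 0.16 0 0 0",
)

```text
time: 4.0
position: [0.4524, 0.4114, 0.0367]
eef_rot: [-0.0, 0.894, 0.448, 0.001]
ft_force: [-1.6, -0.6, 5.4]
grip_width: 0.0304
```

Run:
```python
from h import *
rel((.4521,.4112,.036),-36.8); print(env.get_obs()['eef_rot'])
```

```text
t 4.0 pos [0.4524 0.4114 0.0367] d [-0.04 -0.01  0.07] r [ 0.001 -0.003  0.   ] w 0.0304 F [-1.6 -0.6  5.4]
[-2.90617862e-04  8.94143370e-01  4.47778461e-01  1.41416855e-03]
```

Request:
jog_arm(
  commands="-1 0 0 -1.5 0 0 0; -1 0 0 -5 0 0 0; -1 0 0 -10 0 0 0; -1 0 0 -14 0 0 0; -1 0 0 -18 0 0 0; -1 0 0 -18 0 0 0",
)

```text
time: 4.75
position: [0.4536, 0.412, 0.221]
eef_rot: [-0.002, 0.894, 0.448, 0.004]
ft_force: [-0.3, 0.3, -1.0]
grip_width: 0.0305
```

Run:
```python
from h import *
f=shot('wrist'); cv2.imwrite('pics/w3.png',f['image']); rel((.4524,.4114,.036),-36.8)
im=cv2.imread('pics/top0.png')
cv2.imwrite('pics/topm.png',cv2.resize(im[110:190,300:390],None,fx=7,fy=7,interpolation=cv2.INTER_CUBIC))
```

```text
t 4.8 pos [0.4526 0.4115 0.2188] d [-0.13 -0.02 18.28] r [ 0.001 -0.006  0.   ] w 0.0305 F [ 1.1 -0.4 -1.6]
```

View pics/w3.png

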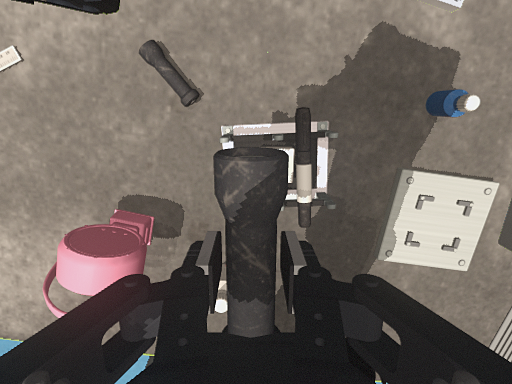

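View pics/topm.png

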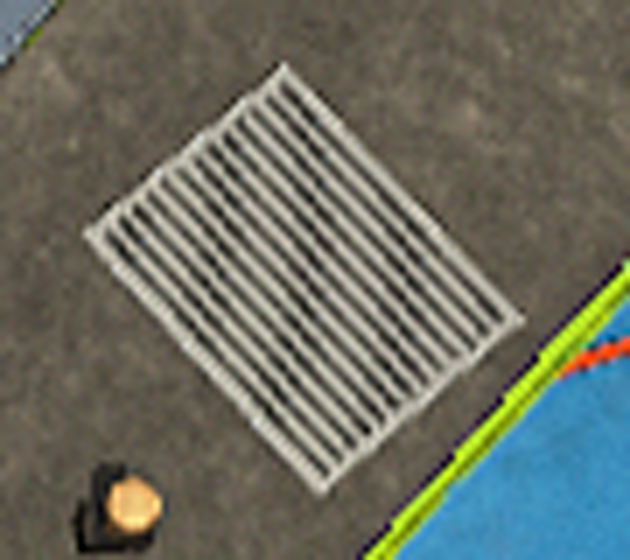

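Run:
```python
from h import *
f=shot('top'); E=np.array(f['extrinsics'])
C=[]
for x,y in [(285,65),(523,320),(322,492),(87,234)]:
    u=300+(x+.5)/7-.5; v=110+(y+.5)/7-.5
    d=E[:3,:3]@np.array([(u-f['cx'])/f['fx'],-(v-f['cy'])/f['fy'],-1]); k=(.003-E[2,3])/d[2]; C.append((E[:3,3]+k*d)[:2])
C=np.array(C); print(np.round(C,4),C.mean(0)); 
for i in range(4): d=C[(i+1)%4]-C[i]; print(np.hypot(*d),np.degrees(np.arctan2(d[1],d[0])))
cv2.imwrite('pics/top1.png',f['image'])
```

```text
[[ 0.7163 -0.0456]
 [ 0.6002 -0.1384]
 [ 0.5279 -0.0476]
 [ 0.6425  0.0441]] [ 0.62173506 -0.04687368]
0.14860554455085073 -141.40395175569284
0.11598660813548767 128.5158323880173
0.14672584756459514 38.67974963810365
0.11621353258111168 -50.55717175737305
```

Run:
```python
from h import *
rel((.604,-.025,.20),-51.3)
```

```text
t 4.85 pos [0.4518 0.4111 0.2173] d [-25.81  38.3    1.66] r [ 0.    -0.004  0.253] w 0.0305 F [-0.2  0.8 -1.4]
```

Request:
jog_arm(
  commands="-1 -3 4.5 1 0 0 0.05; -1 -6.5 9.5 1 0 0 0.1; -1 -10 14.9 1 0 0 0.15; -1 -13.5 20 1 0 0 0.2; -1 -17 25.3 1 0 0 0.25; -1 -21 31.2 1 0 0 0.253; -1 -24 35.7 1 0 0 0.253; -1 -25.8 38.3 1.6 0 0 0.253",
)

```text
time: 5.85
position: [0.6039, -0.0292, 0.1999]
eef_rot: [-0.0, 0.944, 0.33, 0.001]
ft_force: [0.5, -0.0, -1.8]
grip_width: 0.0303
```

Request:
jog_arm(
  commands="-1 0 0 0 0 0 0; -1 0 0 0 0 0 0",
)

```text
time: 6.1
position: [0.6031, -0.0286, 0.1988]
eef_rot: [-0.001, 0.944, 0.329, -0.0]
ft_force: [0.2, 0.3, -1.2]
grip_width: 0.0303
```

Run:
```python
from h import *
rel((.604,-.025,.20),-51.3)
f=shot('wrist'); cv2.imwrite('pics/w4.png',f['image'])
```

```text
t 6.1 pos [ 0.6031 -0.0286  0.1988] d [ 0.3  -0.23 -0.12] r [-0.001 -0.    -0.004] w 0.0303 F [ 0.2  0.3 -1.2]
```

View pics/w4.png

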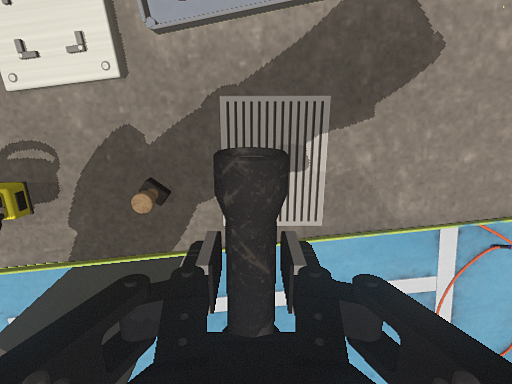

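Request:
jog_arm(
  commands="-1 0.3 -0.2 5 0 0 0; -1 0.3 -0.2 10 0 0 0; -1 0.3 -0.2 15 0 0 0; -1 0.3 -0.2 17.5 0 0 0; -1 0.3 -0.2 18.6 0 0 0; -1 0.3 -0.2 18.7 0 0 0; -1 0.3 -0.2 18.7 0 0 0",
)

```text
time: 7.02
position: [0.6052, -0.0236, 0.0133]
eef_rot: [-0.001, 0.944, 0.33, 0.001]
ft_force: [0.5, -0.9, -1.2]
grip_width: 0.0302
```

Request:
jog_arm(
  commands="-1 0 0 0.3 0 0 0; -1 0 0 0.6 0 0 0; -1 0 0 0.6 0 0 0",
)

```text
time: 7.4
position: [0.6051, -0.0236, 0.0072]
eef_rot: [-0.001, 0.944, 0.33, 0.001]
ft_force: [0.4, 0.4, -1.2]
grip_width: 0.0303
```

Request:
jog_arm(
  commands="-1 0 0 0.1 0 0 0; -1 0 0 0.2 0 0 0; -1 0 0 0.3 0 0 0; -1 0 0 0.3 0 0 0",
)

```text
time: 7.9
position: [0.6051, -0.0236, 0.0041]
eef_rot: [-0.001, 0.944, 0.33, 0.001]
ft_force: [0.1, -0.8, -1.5]
grip_width: 0.0305
```

Request:
jog_arm(
  commands="-1 0 0 0.1 0 0 0; -1 0 0 0.2 0 0 0; -1 0 0 0.2 0 0 0",
)

```text
time: 8.28
position: [0.6051, -0.0236, 0.0028]
eef_rot: [-0.001, 0.944, 0.33, 0.001]
ft_force: [-2.2, 1.2, 7.4]
grip_width: 0.0304
```

Request:
jog_arm(
  commands="-0.2 0 0 -0.05 0 0 0; 0.06 0 0 -0.1 0 0 0; 0.06 0 0 -0.1 0 0 0; 0.06 0 0 -0.1 0 0 0",
)

```text
time: 8.78
position: [0.6051, -0.0236, 0.0037]
eef_rot: [-0.001, 0.944, 0.33, 0.001]
ft_force: [-0.1, 0.0, 0.5]
grip_width: 0.0453
```

Request:
jog_arm(
  commands="0.06 0 0 -2 0 0 0; 0.06 0 0 -5 0 0 0; 0.06 0 0 -10 0 0 0; 0.06 0 0 -16 0 0 0; 0.06 0 0 -22 0 0 0; 0.06 0 0 -25 0 0 0; 0.06 0 0 -25 0 0 0",
)

```text
time: 9.65
position: [0.606, -0.0248, 0.2577]
eef_rot: [-0.0, 0.944, 0.33, 0.004]
ft_force: [1.9, 0.6, -0.6]
grip_width: 0.0452
```

Run:
```python
from h import *
rel((.5,.3831,.27),-33.2)
f=shot('wrist'); cv2.imwrite('pics/w5.png',f['image']); w=cloud(f); np.savez('w5.npz',w=w,im=f['image'])
```

```text
t 9.65 pos [ 0.606  -0.0248  0.2577] d [ 17.14 -38.5   -1.19] r [ 0.004 -0.007 -0.319] w 0.0452 F [ 1.9  0.6 -0.6]
```

View pics/w5.png

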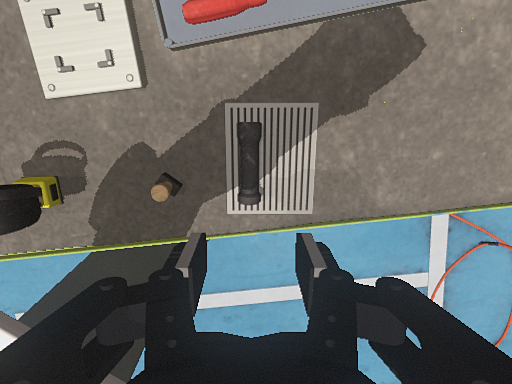

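Request:
jog_arm(
  commands="0 2 -4.5 -1 0 0 -0.05; 0 4.5 -10 -1 0 0 -0.1; 0 7 -15.5 -1 0 0 -0.15; 0 9.2 -20.8 -1 0 0 -0.2; 0 11.5 -26 -1 0 0 -0.25; 0 14 -31.5 -1 0 0 -0.319; 0 16 -36 -1 0 0 -0.319; 0 17.1 -38.5 -1.2 0 -0.007 -0.319",
)

```text
time: 10.7
position: [0.4961, 0.3859, 0.2666]
eef_rot: [0.001, 0.879, 0.477, -0.002]
ft_force: [0.3, -0.5, -0.2]
grip_width: 0.0427
```

Request:
jog_arm(
  commands="0 0 0 3 0 0 0; 0 0 0 5 0 0 0; 0 0 0 5 0 0 0",
)

```text
time: 11.08
position: [0.4944, 0.3847, 0.2141]
eef_rot: [0.002, 0.879, 0.477, -0.005]
ft_force: [-0.3, 0.4, 0.0]
grip_width: 0.0427
```

Run:
```python
from h import *
rel((.5,.3831,.040),-33.3)
f=shot('wrist'); cv2.imwrite('pics/w6.png',f['image']); w=cloud(f); np.savez('w6.npz',w=w,im=f['image'])
```

```text
t 11.07 pos [0.4944 0.3847 0.2141] d [ 0.35  0.58 17.41] r [-0.002  0.01   0.006] w 0.0427 F [-0.3  0.4  0. ]
```

View pics/w6.png

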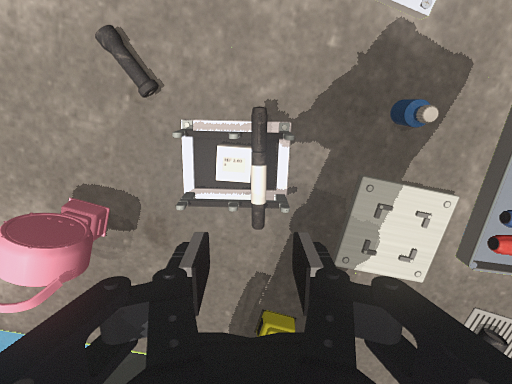

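Request:
jog_arm(
  commands="0 0.35 0.58 4 0 0.01 0.006; 0 0.35 0.58 8 0 0.01 0.006; 0 0.35 0.58 10 0 0.01 0.006; 0 0.35 0.58 10.5 0 0.01 0.006; 0 0.35 0.58 10.5 0 0.01 0.006",
)

```text
time: 11.75
position: [0.5022, 0.3844, 0.1116]
eef_rot: [-0.001, 0.88, 0.475, 0.001]
ft_force: [-0.1, -0.6, -0.2]
grip_width: 0.0429
```

Run:
```python
from h import *
rel((.5,.3831,.040),-33.3)
```

```text
t 11.75 pos [0.5022 0.3844 0.1116] d [-0.25 -0.11  7.15] r [-0.001 -0.003 -0.001] w 0.0429 F [-0.1 -0.6 -0.2]
```

Request:
jog_arm(
  commands="0 -0.25 -0.1 2.5 0 -0.003 0; 0 -0.25 -0.1 5 0 -0.003 0; 0 -0.25 -0.1 6.5 0 -0.003 0; 0 -0.25 -0.1 7.15 0 -0.003 0; 0 -0.25 -0.1 7.2 0 -0.003 0; 0 -0.25 -0.1 7.2 0 -0.003 0",
)

```text
time: 12.5
position: [0.5006, 0.3834, 0.0404]
eef_rot: [-0.0, 0.88, 0.475, 0.001]
ft_force: [1.1, -0.8, 0.1]
grip_width: 0.0426
```

Run:
```python
from h import *
rel((.5,.3831,.040),-33.3)
```

```text
t 12.5 pos [0.5006 0.3834 0.0404] d [-0.06 -0.03  0.04] r [-0.    -0.002 -0.001] w 0.0426 F [ 1.1 -0.8  0.1]
```

Request:
jog_arm(
  commands="-0.3 0 -0.03 0.04 0 0 0; -0.7 0 -0.03 0.04 0 0 0; -1 0 -0.03 0.04 0 0 0; -1 0 -0.03 0.04 0 0 0; -1 0 -0.03 0.04 0 0 0; -1 0 -0.03 0.04 0 0 0",
)

```text
time: 13.25
position: [0.5006, 0.3838, 0.0406]
eef_rot: [-0.001, 0.88, 0.475, 0.001]
ft_force: [-0.8, -1.4, 6.3]
grip_width: 0.0145
```

Run:
```python
from h import *
rel((.5,.3831,.040),-33.3)
```

```text
t 13.25 pos [0.5006 0.3838 0.0406] d [-0.09 -0.01  0.06] r [-0.    -0.002 -0.001] w 0.0145 F [-0.8 -1.4  6.3]
```

Request:
jog_arm(
  commands="-1 0 0 -1.5 0 0 0; -1 0 0 -5 0 0 0; -1 0 0 -10 0 0 0; -1 0 0 -15 0 0 0; -1 0 0 -18 0 0 0; -1 0 0 -18 0 0 0",
)

```text
time: 14.0
position: [0.5018, 0.384, 0.2243]
eef_rot: [-0.001, 0.88, 0.474, 0.004]
ft_force: [-0.2, 0.4, -0.2]
grip_width: 0.0146
```

Run:
```python
from h import *
rel((.64,-.069,.20),-51.3)
f=shot('wrist'); cv2.imwrite('pics/w7.png',f['image']); w=cloud(f); np.savez('w7.npz',w=w,im=f['image'])
```

```text
t 14.0 pos [0.5018 0.384  0.2243] d [-30.26  36.45   2.23] r [-0.    -0.008  0.313] w 0.0146 F [-0.2  0.4 -0.2]
```

View pics/w7.png

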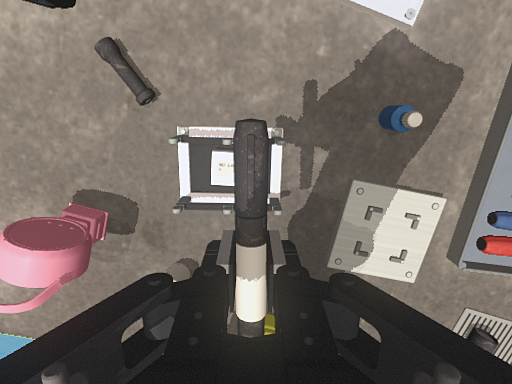

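Request:
jog_arm(
  commands="-1 -4 4.8 1 0 0 0.05; -1 -8 9.6 1 0 0 0.1; -1 -12 14.4 1 0 0 0.15; -1 -16 19.2 1 0 0 0.2; -1 -20 24 1 0 0 0.25; -1 -24 29 1 0 0 0.313; -1 -28 33.7 1 0 0 0.313; -1 -30.3 36.4 2 0 -0.008 0.313",
)

```text
time: 15.05
position: [0.6382, -0.074, 0.2003]
eef_rot: [0.001, 0.944, 0.33, -0.002]
ft_force: [0.4, 0.8, 0.3]
grip_width: 0.0144
```

Request:
jog_arm(
  commands="-1 0 0 0 0 0 0; -1 0 0 0 0 0 0",
)

```text
time: 15.3
position: [0.6375, -0.0734, 0.1994]
eef_rot: [0.001, 0.944, 0.329, -0.003]
ft_force: [0.3, 0.3, 0.1]
grip_width: 0.0146
```

Run:
```python
from h import *
rel((.64,-.069,.02),-51.3)
```

```text
t 15.3 pos [ 0.6375 -0.0734  0.1994] d [ 0.57 -0.18 17.93] r [-0.001  0.006 -0.004] w 0.0146 F [0.3 0.3 0.1]
```

Request:
jog_arm(
  commands="-1 0.57 -0.18 5 0 0.006 0; -1 0.57 -0.18 10 0 0.006 0; -1 0.57 -0.18 14 0 0.006 0; -1 0.57 -0.18 17 0 0.006 0; -1 0.57 -0.18 18 0 0.006 0; -1 0.57 -0.18 18.5 0 0.006 0;  -1 0.57 -0.18 18.9 0 0.006 0; -1 0.57 -0.18 18.9 0 0.006 0",
)

```text
time: 16.3
position: [0.6403, -0.0689, 0.011]
eef_rot: [-0.0, 0.944, 0.33, 0.001]
ft_force: [-0.1, 0.9, -0.3]
grip_width: 0.0143
```

Request:
jog_arm(
  commands="-1 0 0 0.1 0 0 0; -1 0 0 0.3 0 0 0; -1 0 0 0.4 0 0 0; -1 0 0 0.4 0 0 0",
)

```text
time: 16.8
position: [0.6403, -0.0689, 0.0069]
eef_rot: [-0.0, 0.944, 0.33, 0.001]
ft_force: [0.0, 0.4, -0.6]
grip_width: 0.0147
```

Request:
jog_arm(
  commands="-1 0 0 0.1 0 0 0; -1 0 0 0.2 0 0 0; -1 0 0 0.3 0 0 0; -1 0 0 0.3 0 0 0",
)

```text
time: 17.3
position: [0.6402, -0.0689, 0.0038]
eef_rot: [-0.0, 0.944, 0.33, 0.0]
ft_force: [0.9, -0.1, -0.8]
grip_width: 0.0144
```

Request:
jog_arm(
  commands="-0.5 0 0 0 0 0 0; -0.1 0 0 -0.05 0 0 0; -0.1 0 0 -0.1 0 0 0; -0.1 0 0 -0.1 0 0 0",
)

```text
time: 17.8
position: [0.6403, -0.069, 0.0049]
eef_rot: [-0.0, 0.944, 0.33, 0.001]
ft_force: [-0.5, -0.3, -0.1]
grip_width: 0.0385
```

Request:
jog_arm(
  commands="-0.1 0 0 -2 0 0 0; -0.1 0 0 -5 0 0 0; -0.1 0 0 -10 0 0 0; 0.1 0 0 -16 0 0 0; 0.1 0 0 -22 0 0 0; 0.2 0 0 -25 0 0 0; 0.2 0 0 -25 0 0 0",
)

```text
time: 18.68
position: [0.6413, -0.0699, 0.2593]
eef_rot: [0.001, 0.944, 0.329, 0.003]
ft_force: [-0.1, -0.2, -0.8]
grip_width: 0.0514
```

Run:
```python
from h import *
rel((.479,.396,.21),-34.2)
f=shot('wrist'); cv2.imwrite('pics/w8.png',f['image']); w=cloud(f); np.savez('w8.npz',w=w,im=f['image'])
p=sel(w,215,325,90,225,.012,.045)
import scipy.ndimage as nd
m=(w[...,2]>.010)&(w[...,2]<.045); m[:,:200]=0;m[:,335:]=0;m[240:]=0;m[:80]=0
l,n=nd.label(m)
for i in range(1,n+1):
    if (l==i).sum()>100: print(rect(w[l==i]),np.percentile(w[l==i][:,2],98))
```

```text
t 18.68 pos [ 0.6413 -0.0699  0.2593] d [ 16.23 -46.6    4.85] r [ 0.005 -0.005 -0.303] w 0.0514 F [-0.1 -0.2 -0.8]
(array([638.1, -68.4]), array([127.2,  14.7]), 38.6) 0.0212904051241156
(array([606.5, -27.3]), array([103.4,  20.7]), 38.5) 0.03487787516149844
```

View pics/w8.png

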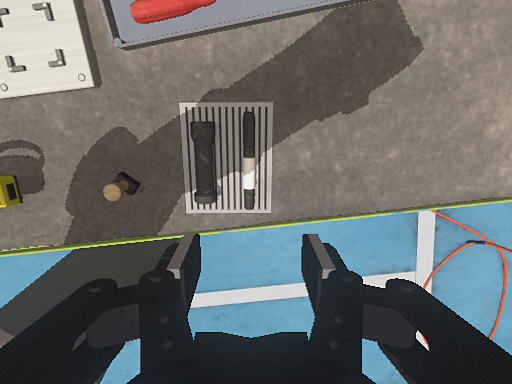

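Request:
jog_arm(
  commands="0.2 2 -5.8 1 0 0 -0.05; 0.2 4 -11.6 1 0 0 -0.1; 0.2 6 -17.4 1 0 0 -0.15; 0.2 8 -23.2 1 0 0 -0.2; 0.2 10 -29 1 0 0 -0.25; 0.2 12 -34.8 1 0 0 -0.303; 0.2 14.5 -41 2 0 0 -0.303; 0.2 16.2 -46.6 4 0.005 -0.005 -0.303",
)

```text
time: 19.73
position: [0.478, 0.3942, 0.218]
eef_rot: [-0.001, 0.884, 0.468, -0.001]
ft_force: [0.5, -0.1, -0.1]
grip_width: 0.0515
```

Request:
jog_arm(
  commands="0.2 0 0 0.5 0 0 0; 0.2 0 0 0.5 0 0 0; 0.2 0 0 0.5 0 0 0",
)

```text
time: 20.1
position: [0.4791, 0.3924, 0.2133]
eef_rot: [-0.001, 0.884, 0.467, -0.001]
ft_force: [-0.6, -0.5, -0.7]
grip_width: 0.0512
```

Run:
```python
from h import *
rel((.479,.396,.21),-34.2)
f=shot('wrist'); cv2.imwrite('pics/w9.png',f['image']); w=cloud(f); np.savez('w9.npz',w=w,im=f['image'])
import scipy.ndimage as nd
m=(w[...,2]>.016)&(w[...,2]<.027); m[:,:170]=0;m[:,320:]=0;m[220:]=0;m[:80]=0
l,n=nd.label(m)
for i in range(1,n+1):
    if (l==i).sum()>200: print(rect(w[l==i]),w[l==i].mean(0), np.where(l==i)[1].mean(),np.where(l==i)[0].mean())
m=(w[...,2]>.050)&(w[...,2]<.06); m[:,:160]=0;m[:,330:]=0;m[:80]=0;m[230:]=0
l,n=nd.label(m); C=[]
for i in range(1,n+1):
    if (l==i).sum()>8: q=w[l==i]; print(len(q),np.round(q.mean(0),4)); C.append(q.mean(0))
print(np.mean(C,0))
```

```text
t 20.1 pos [0.4791 0.3924 0.2133] d [ 0.3  -0.21  0.33] r [-0.002  0.001 -0.002] w 0.0512 F [-0.6 -0.5 -0.7]
(array([478.1, 399.1]), array([40.3, 39.9]), 52.8) [0.47869406 0.39971677 0.02249153] 248.501582278481 163.64556962025316
61 [0.4531 0.4588 0.0543]
58 [0.4991 0.4275 0.0546]
59 [0.5446 0.3964 0.0545]
52 [0.4105 0.3964 0.0544]
54 [0.456  0.3651 0.0546]
56 [0.5019 0.334  0.0544]
[0.47752668 0.39635018 0.05447831]
```

View pics/w9.png

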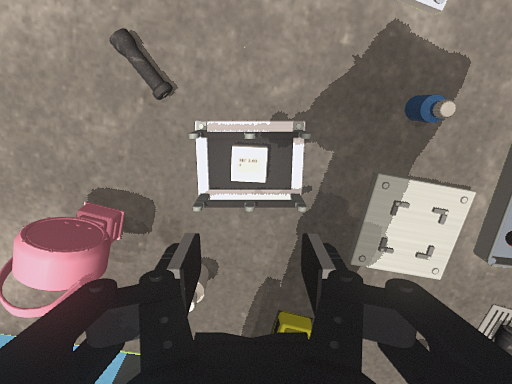

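Run:
```python
from h import *
rel((.4781,.3991,.010),-37.2)
```

```text
t 20.15 pos [0.4792 0.3925 0.2135] d [ 0.49 -0.41 20.35] r [-0.002  0.001  0.05 ] w 0.0511 F [ 0.3 -0.2 -0.4]
```

Request:
jog_arm(
  commands="0.2 0.49 -0.41 3 0 0 0.05; 0.2 0.49 -0.41 7 0 0 0.05; 0.2 0.49 -0.41 11 0 0 0.05; 0.2 0.49 -0.41 13 0 0 0.05; 0.2 0.49 -0.41 14 0 0 0.05; 0.2 0.49 -0.41 14 0 0 0.05",
)

```text
time: 20.9
position: [0.4787, 0.3984, 0.0737]
eef_rot: [-0.001, 0.896, 0.444, -0.001]
ft_force: [0.1, 0.9, 0.6]
grip_width: 0.0513
```

Run:
```python
from h import *
rel((.4781,.3991,.010),-37.2)
```

```text
t 20.9 pos [0.4787 0.3984 0.0737] d [ 0.02 -0.07  6.37] r [-0.002  0.001 -0.001] w 0.0513 F [0.1 0.9 0.6]
```

Request:
jog_arm(
  commands="0.2 0 -0.07 3 0 0 0; 0.2 0 -0.07 5 0 0 0; 0.2 0 -0.07 6 0 0 0; 0.2 0 -0.07 6.35 0 0 0; 0.2 0 -0.07 6.35 0 0 0; 0.2 0 -0.07 6.35 0 0 0",
)

```text
time: 21.65
position: [0.4784, 0.3992, 0.0109]
eef_rot: [-0.001, 0.896, 0.444, -0.0]
ft_force: [0.3, -0.1, -0.2]
grip_width: 0.0514
```

Request:
jog_arm(
  commands="-0.1 0 0 0 0 0 0; -0.5 0 0 0 0 0 0; -1 0 0 0 0 0 0; -1 0 0 0 0 0 0; -1 0 0 0 0 0 0",
)

```text
time: 22.28
position: [0.4788, 0.3994, 0.0117]
eef_rot: [-0.001, 0.896, 0.444, 0.0]
ft_force: [-0.4, -1.1, 5.9]
grip_width: 0.0381
```

Run:
```python
from h import *
rel((.4781,.3991,.010),-37.2)
```

```text
t 22.27 pos [0.4788 0.3994 0.0117] d [-0.06 -0.03  0.17] r [-0.002 -0.001 -0.001] w 0.0381 F [-0.4 -1.1  5.9]
```

Request:
jog_arm(
  commands="-1 0 0 -1.5 0 0 0; -1 0 0 -5 0 0 0; -1 0 0 -10 0 0 0; -1 0 0 -15 0 0 0; -1 0 0 -18 0 0 0; -1 0 0 -18 0 0 0",
)

```text
time: 23.02
position: [0.4801, 0.3997, 0.1949]
eef_rot: [-0.002, 0.896, 0.444, 0.003]
ft_force: [-0.0, 0.6, -3.2]
grip_width: 0.038
```

Run:
```python
from h import *
rel((.596,.222,.20),-44.9)
f=shot('wrist'); cv2.imwrite('pics/w10.png',f['image'])
```

```text
t 23.02 pos [0.4801 0.3997 0.1949] d [-7.13 19.98 -0.58] r [-0.002 -0.006  0.133] w 0.038 F [-0.   0.6 -3.2]
```

View pics/w10.png

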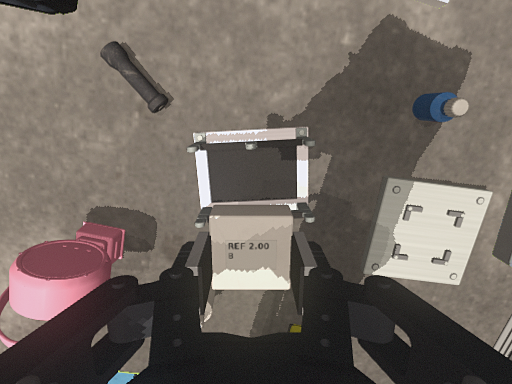

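Request:
jog_arm(
  commands="-1 -1.7 5 -0.6 0 -0.006 0.05; -1 -3.5 10 -0.6 0 -0.006 0.1; -1 -5.3 15 -0.6 0 -0.006 0.133; -1 -6.5 18.2 -0.6 0 -0.006 0.133; -1 -7.1 20 -0.6 0 -0.006 0.133; -1 -7.1 20 -0.6 0 -0.006 0.133; -1 -7.1 20 -0.6 0 -0.006 0.133",
)

```text
time: 23.95
position: [0.5942, 0.2237, 0.1975]
eef_rot: [-0.001, 0.923, 0.385, -0.002]
ft_force: [-0.4, 0.1, -3.1]
grip_width: 0.0385
```

Run:
```python
from h import *
rel((.596,.222,.20),-44.9)
f=shot('wrist'); cv2.imwrite('pics/w11.png',f['image']); w=cloud(f); np.savez('w11.npz',w=w,im=f['image'])
import scipy.ndimage as nd
```

```text
t 23.95 pos [0.5942 0.2237 0.1975] d [ 0.    0.25 -0.25] r [-0.004  0.003  0.003] w 0.0385 F [-0.4  0.1 -3.1]
```

View pics/w11.png

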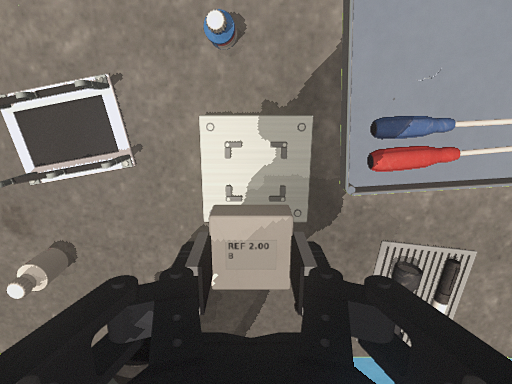

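Run:
```python
from h import *
im=cv2.imread('pics/w11.png')
cv2.imwrite('pics/w11c.png',cv2.resize(im[105:225,190:325],None,fx=5.5,fy=5.5,interpolation=cv2.INTER_CUBIC))
```

```text
(no output)
```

View pics/w11c.png

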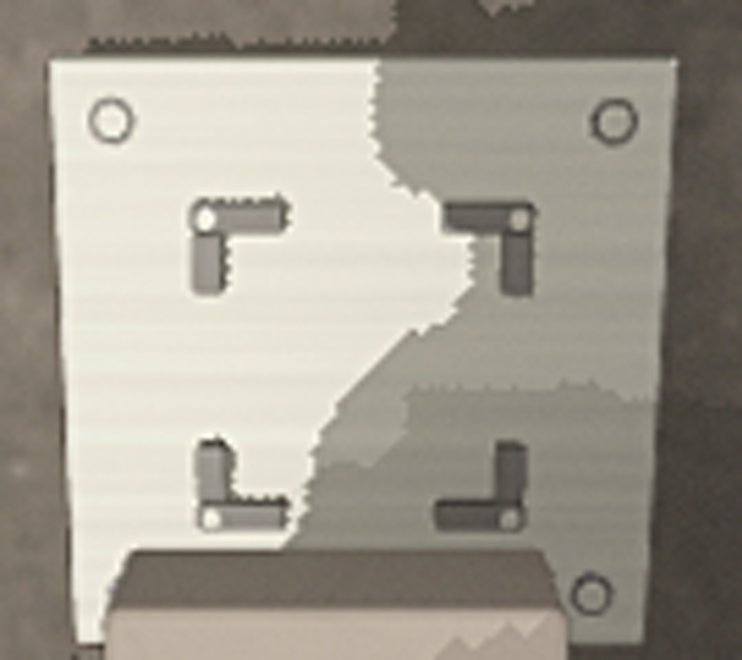

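Run:
```python
from h import *
w=np.load('w11.npz')['w']
f=shot('wrist'); E=f['extrinsics']
def wp(x,y,z,s=5.5,u0=190,v0=105):
    u=u0+(x+.5)/s-.5; v=v0+(y+.5)/s-.5
    d=E[:3,:3]@np.array([(u-f['cx'])/f['fx'],-(v-f['cy'])/f['fy'],-1]); k=(z-E[2,3])/d[2]; return (E[:3,3]+k*d)[:2]
for z,L in [(.021,[(205,218),(519,218),(511,518),(210,518)]),(.016,[(50,60),(677,60),(643,640),(77,640)])]:
    C=np.array([wp(x,y,z) for x,y in L]); print(np.round(C.mean(0),4))
    for i in range(4): d=C[(i+1)%4]-C[i]; print(round(np.hypot(*d),4),round(np.degrees(np.arctan2(d[1],d[0])),1))
print(env.get_obs()['position'])
# block top held
p=sel(w,205,300,200,300,.19,.30); print(rect(p), np.percentile(p[:,2],[5,50,95]))
rel((.5955,.222,.028),-44.9)
```

```text
[0.5953 0.2208]
0.0602 -44.7
0.0603 -134.4
0.0607 135.4
0.0603 45.0
[0.5957 0.221 ]
0.1188 -44.7
0.1178 -134.8
0.1186 135.4
0.1179 45.3
[0.59427369 0.22376629 0.19782143]
(array([593.5, 224. ]), array([41., 46.]), 45.1) [0.19962    0.20826896 0.22358067]
t 24.05 pos [0.5943 0.2238 0.1978] d [1.000e-02 2.700e-01 1.698e+01] r [-0.003  0.003  0.003] w 0.0381 F [ 0.4 -0.2 -2.5]
```

Run:
```python
from h import *
rel((.596,.2215,.06),-44.7)
```

```text
t 24.05 pos [0.5943 0.2238 0.1978] d [ 0.    0.33 13.78] r [-0.003  0.003 -0.   ] w 0.0381 F [ 0.4 -0.2 -2.5]
```

Request:
jog_arm(
  commands="-1 0 0.33 3 -0.003 0.003 0; -1 0 0.33 7 -0.003 0.003 0; -1 0 0.33 11 -0.003 0.003 0; -1 0 0.33 13.8 -0.003 0.003 0; -1 0 0.33 13.8 -0.003 0.003 0; -1 0 0.33 13.8 -0.003 0.003 0",
)

```text
time: 24.8
position: [0.5966, 0.2224, 0.061]
eef_rot: [-0.0, 0.923, 0.385, 0.001]
ft_force: [1.2, -0.6, -2.3]
grip_width: 0.0382
```

Run:
```python
from h import *
rel((.596,.2215,.03),-44.7)
```

```text
t 24.8 pos [0.5966 0.2224 0.061 ] d [-0.11  0.02  3.1 ] r [ 0.    -0.001  0.001] w 0.0382 F [ 1.2 -0.6 -2.3]
```

Request:
jog_arm(
  commands="-1 -0.1 0.02 1.5 0 0 0; -1 -0.1 0.02 2.7 0 0 0; -1 -0.1 0.02 3.3 0 0 0; -1 -0.1 0.02 3.5 0 0 0; -1 -0.1 0.02 3.5 0 0 0",
)

```text
time: 25.42
position: [0.5962, 0.2214, 0.026]
eef_rot: [-0.0, 0.923, 0.385, 0.001]
ft_force: [0.1, 0.2, -1.9]
grip_width: 0.0378
```

Request:
jog_arm(
  commands="-1 0 0 0.1 0 0 0; -1 0 0 0.2 0 0 0; -1 0 0 0.2 0 0 0",
)

```text
time: 25.8
position: [0.5962, 0.2215, 0.024]
eef_rot: [-0.0, 0.923, 0.385, 0.001]
ft_force: [-0.2, -0.0, -0.9]
grip_width: 0.038
```

Request:
jog_arm(
  commands="-1 0 0 0.1 0 0 0; -1 0 0 0.1 0 0 0",
)

```text
time: 26.05
position: [0.5962, 0.2215, 0.0237]
eef_rot: [-0.0, 0.923, 0.385, 0.001]
ft_force: [-1.4, -0.9, 5.3]
grip_width: 0.0381
```

Contact. Release (limited opening, between the stops) and retreat.

Request:
jog_arm(
  commands="0 0 0 -0.05 0 0 0; 0.15 0 0 -0.1 0 0 0; 0.15 0 0 -0.1 0 0 0; 0.15 0 0 -0.1 0 0 0",
)

```text
time: 26.55
position: [0.5963, 0.2215, 0.0247]
eef_rot: [-0.0, 0.923, 0.385, 0.001]
ft_force: [-0.2, -0.2, -0.1]
grip_width: 0.049
```

Request:
jog_arm(
  commands="0.15 0 0 -2 0 0 0; 0.15 0 0 -5 0 0 0; 0.15 0 0 -10 0 0 0; 0.15 0 0 -16 0 0 0; 0.15 0 0 -22 0 0 0; 0.15 0 0 -25 0 0 0; 0.15 0 0 -25 0 0 0",
)

```text
time: 27.42
position: [0.5973, 0.221, 0.279]
eef_rot: [-0.0, 0.923, 0.385, 0.004]
ft_force: [0.2, 0.3, 0.2]
grip_width: 0.0491
```

Run:
```python
from h import *
rel((.596,.2215,.06),-44.7)
f=shot('wrist'); cv2.imwrite('pics/w12.png',f['image']); w=cloud(f); np.savez('w12.npz',w=w,im=f['image'])
cv2.imwrite('pics/w12c.png',cv2.resize(f['image'][70:230,170:340],None,fx=3.7,fy=3.7,interpolation=cv2.INTER_CUBIC))
import scipy.ndimage as nd
m=(w[...,2]>.026)&(w[...,2]<.045); m[:,:170]=0;m[:,340:]=0;m[:70]=0;m[230:]=0
l,n=nd.label(m)
for i in range(1,n+1):
    if (l==i).sum()>50: q=w[l==i]; print(rect(q),np.percentile(q[:,2],[2,50,98]))
m=(w[...,2]>.0125)&(w[...,2]<.018); m[:,:170]=0;m[:,340:]=0;m[:70]=0;m[230:]=0
l,n=nd.label(m)
for i in range(1,n+1):
    if (l==i).sum()>300: q=w[l==i]; print(rect(q),np.percentile(q[:,2],[2,50,98]))
```

```text
t 27.43 pos [0.5973 0.221  0.279 ] d [-0.23 -0.17 21.9 ] r [ 0.002 -0.008  0.   ] w 0.0491 F [0.2 0.3 0.2]
(array([693.4, 185.4]), array([139.6,  21.8]), 56.9) [0.02619655 0.02784494 0.03011082]
(array([594.8, 222.5]), array([39.5, 39.5]), 45.0) [0.0323459  0.03442896 0.03604278]
(array([595. , 220.6]), array([118.5, 120. ]), 45.2) [0.01470952 0.01641048 0.01778827]
```

View pics/w12c.png

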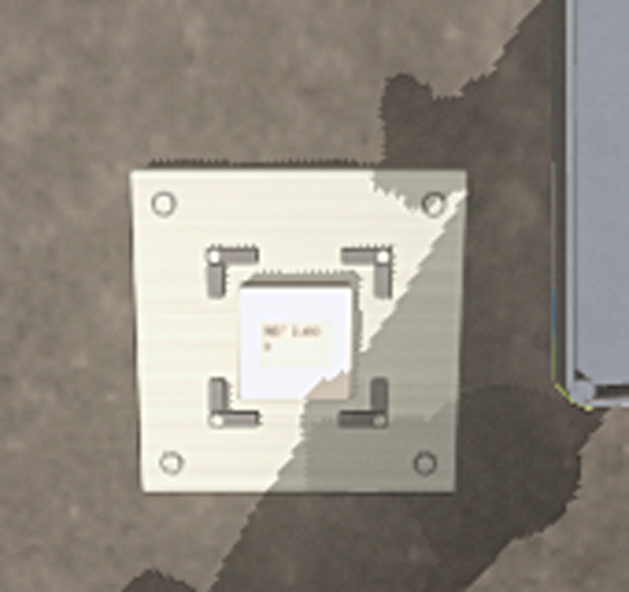

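View pics/w12.png

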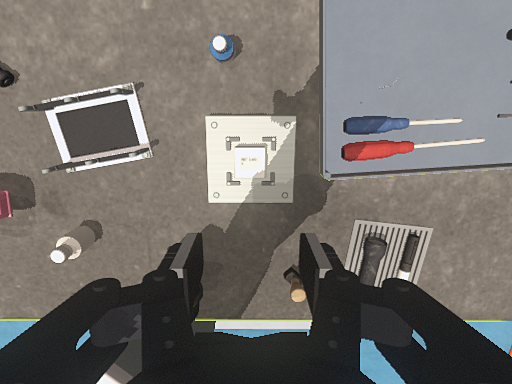

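Run:
```python
from h import *
rel((.397,.176,.28),40)
print(env.get_obs()['joints'])
```

```text
t 27.48 pos [0.5963 0.221  0.2768] d [-17.22 -11.01  -0.41] r [ 0.004 -0.003 -1.478] w 0.0493 F [-0.3  0.2 -0.5]
[-0.82563343  0.45368864  0.58977842  1.51645203 -0.26171546  1.24587063
 -0.97989135]
```

Request:
jog_arm(
  commands="0.5 -3 -2 -0.4 0 0 -0.18; 0.5 -6 -4 -0.4 0 0 -0.36; 0.5 -9 -6 -0.4 0 0 -0.54; 0.5 -12 -8 -0.4 0 0 -0.72; 0.5 -15 -10 -0.4 0 0 -0.9; 0.5 -17.2 -11 -0.4 0 0 -1.08; 0.5 -17.2 -11 -0.4 0 0 -1.26; 0.5 -17.2 -11 -0.4 0 0 -1.44",
)

```text
time: 28.48
position: [0.3962, 0.1756, 0.2793]
eef_rot: [0.001, 0.437, 0.899, 0.002]
ft_force: [0.6, -1.0, -0.6]
grip_width: 0.0643
```

Run:
```python
from h import *
rel((.397,.176,.28),40)
f=shot('wrist'); cv2.imwrite('pics/w13.png',f['image']); w=cloud(f); np.savez('w13.npz',w=w,im=f['image'])
```

```text
t 28.48 pos [0.3962 0.1756 0.2793] d [-0.02  0.09 -0.07] r [ 0.004  0.    -0.032] w 0.0643 F [ 0.6 -1.  -0.6]
```

View pics/w13.png

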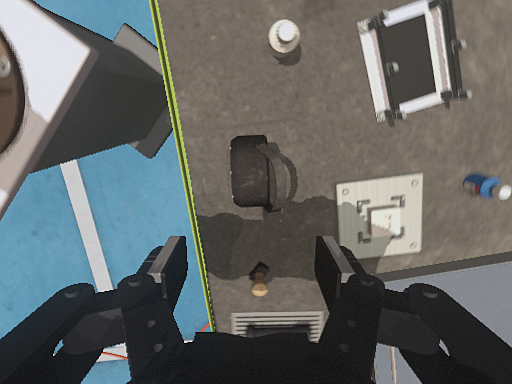

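Run:
```python
from h import *
f=np.load('w13.npz'); w=f['w']; im=f['im']
cv2.imwrite('pics/w13c.png',cv2.resize(im[120:225,215:305],None,fx=6,fy=6,interpolation=cv2.INTER_CUBIC))
for z0,z1 in [(.07,.124),(.09,.124),(.105,.124),(.115,.124),(.125,.15),(.005,.045)]:
    p=sel(w,222,300,128,218,z0,z1); print(z0,len(p),rect(p),np.round(p.mean(0),4))
a=np.radians(40); ex=np.array([np.cos(a),np.sin(a)]); ey=np.array([-ex[1],ex[0]])
p=sel(w,222,275,128,218,.10,.124); c=np.array([.397,.176])
t=(p[:,:2]-c)@ex; s=(p[:,:2]-c)@ey
for lo in np.arange(-.04,.045,.01):
    m=(s>lo)&(s<lo+.01)
    if m.sum()>20: print(round(lo,3),np.round(np.percentile(t[m],[1,3,50,97,99]),4),np.percentile(p[m,2],[10,90]).round(4))
```

```text
0.07 2732 (array([400.7, 175. ]), array([50.4, 85.6]), 41.1) [0.3922 0.1782 0.114 ]
0.09 2638 (array([400.7, 175.1]), array([50.4, 83.7]), 41.1) [0.3922 0.1778 0.115 ]
0.105 2284 (array([400.8, 172.7]), array([49.5, 76.4]), 44.6) [0.3938 0.176  0.1175]
0.115 1689 (array([401.2, 172.9]), array([48.8, 72.5]), 44.6) [0.395  0.1761 0.1198]
0.125 621 (array([416.7, 189.8]), array([16.9, 59.6]), 47.3) [0.4148 0.1929 0.1352]
0.005 0 (array([0., 0.]), array([0., 0.]), 0.0) [nan nan nan]
-0.04 [-0.0214 -0.0202 -0.0004  0.0195  0.0212] [0.1019 0.1126]
-0.03 [-0.0222 -0.0215 -0.0024  0.0149  0.016 ] [0.1109 0.1172]
-0.02 [-0.0223 -0.0213 -0.0031  0.0158  0.0169] [0.1174 0.1212]
-0.01 [-0.0226 -0.0217 -0.0028  0.0148  0.0158] [0.1196 0.1229]
0.0 [-0.0222 -0.0219 -0.0034  0.015   0.016 ] [0.1196 0.1227]
0.01 [-0.0228 -0.0218 -0.0031  0.0152  0.0163] [0.1158 0.1205]
0.02 [-0.0228 -0.0217 -0.0038  0.0182  0.0202] [0.1086 0.1198]
0.03 [-0.0205 -0.0185 -0.001   0.0155  0.0165] [0.101  0.1148]<stdin>:5: RuntimeWarning: Mean of empty slice.
  ret = um.true_divide(
```

View pics/w13c.png

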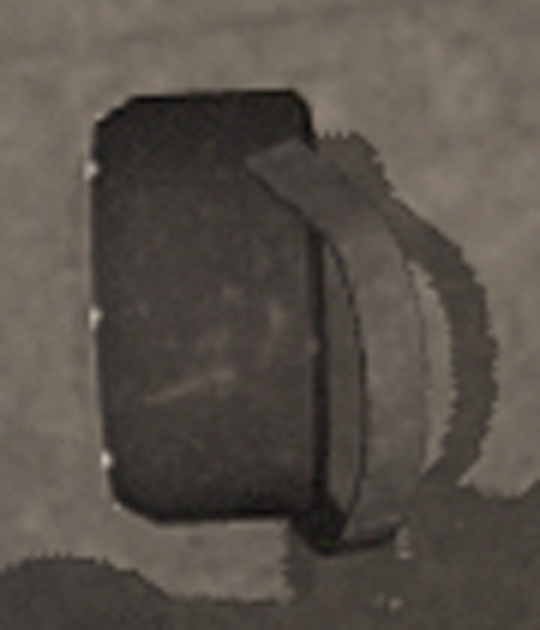

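Run:
```python
from h import *
from scipy.optimize import least_squares
w=np.load('w13.npz')['w']
c=np.array([.397,.176])
for yaw in (40,40.7):
    a=np.radians(yaw); ex=np.array([np.cos(a),np.sin(a)]); ey=np.array([-ex[1],ex[0]])
    p=sel(w,222,275,128,218,.085,.125); t=(p[:,:2]-c)@ex; s=(p[:,:2]-c)@ey
    m=(t<.005)&(t>-.015); ss=s[m]; zz=p[m,2]
    print(len(ss),ss.min(),ss.max(),zz.max())
    r=least_squares(lambda q:np.hypot(ss-q[0],zz-q[1])-q[2],[0,.081,.041],loss='soft_l1',f_scale=.001); print(r.x)
    # rear edge slope
    T=[];S=[]
    for lo in np.arange(-.03,.03,.005):
        k=(s>lo)&(s<lo+.005)&(p[:,2]>.10); T.append(np.percentile(t[k],2)); S.append(lo+.0025)
    print(np.degrees(np.polyfit(S,T,1)[0]),np.round(T,4))
    T=[];S=[]
    for lo in np.arange(-.03,.02,.005):
        k=(s>lo)&(s<lo+.005)&(p[:,2]>.10); T.append(np.percentile(t[k],97)); S.append(lo+.0025)
    print(np.degrees(np.polyfit(S,T,1)[0]),np.round(T,4))
    C=c+ex*-.0033+ey*r.x[0]; print('centre',C)
    rel((C[0],C[1],.16),yaw)
```

```text
1351 -0.04044729270720974 0.039391622939019995 0.12428787477001862
[-0.00134288  0.08139987  0.04093573]
-1.0828281734211926 [-0.0217 -0.0216 -0.0222 -0.0219 -0.0222 -0.0223 -0.0215 -0.0219 -0.0228
 -0.0226 -0.0227 -0.0227]
-0.42449070609420364 [0.0149 0.0148 0.0155 0.0158 0.0147 0.0148 0.0149 0.0151 0.0153 0.0144]
centre [0.39533524 0.17285009]
t 28.52 pos [0.3963 0.1756 0.2793] d [-0.15 -0.29 11.93] r [ 0.003  0.    -0.023] w 0.0638 F [-0.3 -0.3 -1.1]
1368 -0.04028451634462277 0.03955259303757852 0.12428787477001862
[-0.00129147  0.08138839  0.04095061]
-0.21507743546053032 [-0.022  -0.0219 -0.0224 -0.0218 -0.0227 -0.0219 -0.0221 -0.0219 -0.0227
 -0.0225 -0.0224 -0.0219]
0.23927481704609588 [0.0145 0.0147 0.0151 0.0159 0.0146 0.0148 0.0149 0.0151 0.0154 0.0146]
centre [0.39534032 0.17286896]
t 28.52 pos [0.3963 0.1756 0.2793] d [-0.15 -0.29 11.93] r [ 0.003  0.    -0.035] w 0.0638 F [-0.3 -0.3 -1.1]
```

Request:
jog_arm(
  commands="0.5 -0.15 -0.29 3 0 0 -0.035; 0.5 -0.15 -0.29 7 0 0 -0.035; 0.5 -0.15 -0.29 10 0 0 -0.035; 0.5 -0.15 -0.29 11.9 0 0 -0.035; 0.5 -0.15 -0.29 11.9 0 0 -0.035; 0.5 -0.15 -0.29 11.9 0 0 -0.035",
)

```text
time: 29.28
position: [0.3955, 0.1728, 0.1608]
eef_rot: [0.001, 0.418, 0.909, 0.002]
ft_force: [-0.3, 0.1, 0.7]
grip_width: 0.064
```

Run:
```python
from h import *
rel((.3953,.1729,.081),40.7)
f=shot('wrist'); cv2.imwrite('pics/w14.png',f['image'])
```

```text
t 29.27 pos [0.3955 0.1728 0.1608] d [ 0.02 -0.04  7.98] r [ 0.004  0.    -0.001] w 0.064 F [-0.3  0.1  0.7]
```

View pics/w14.png

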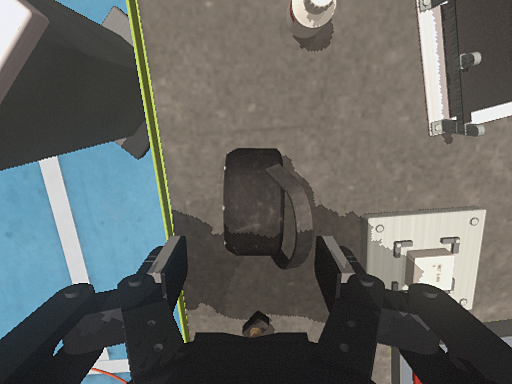

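Request:
jog_arm(
  commands="0.5 0 -0.04 2 0 0 0; 0.5 0 -0.04 4 0 0 0; 0.5 0 -0.04 6 0 0 0; 0.5 0 -0.04 7.5 0 0 0; 0.5 0 -0.04 8 0 0 0; 0.5 0 -0.04 8 0 0 0",
)

```text
time: 30.08
position: [0.396, 0.1731, 0.0814]
eef_rot: [0.001, 0.418, 0.909, 0.002]
ft_force: [-0.7, -0.1, 0.6]
grip_width: 0.0638
```

Request:
jog_arm(
  commands="0.2 0 0 0 0 0 0; -0.1 0 0 0 0 0 0; -0.5 0 0 0 0 0 0; -1 0 0 0 0 0 0; -1 0 0 0 0 0 0; -1 0 0 0 0 0 0",
)

```text
time: 30.82
position: [0.3965, 0.1735, 0.0822]
eef_rot: [0.002, 0.418, 0.909, 0.003]
ft_force: [-1.0, -0.6, 8.3]
grip_width: 0.0393
```

Run:
```python
from h import *
rel((.3953,.1729,.081),40.7)
```

```text
t 30.82 pos [0.3965 0.1735 0.0822] d [ 0.03 -0.13  0.12] r [ 0.006  0.    -0.001] w 0.0393 F [-1.  -0.6  8.3]
```

Request:
jog_arm(
  commands="-1 0 0 -1 0 0 0; -1 0 0 -3 0 0 0; -1 0 0 -6 0 0 0; -1 0 0 -9 0 0 0; -1 0 0 -11.5 0 0 0; -1 0 0 -11.5 0 0 0",
)

```text
time: 31.58
position: [0.3968, 0.1735, 0.1992]
eef_rot: [0.002, 0.418, 0.909, 0.005]
ft_force: [0.2, 0.6, -2.3]
grip_width: 0.0394
```

Run:
```python
from h import *
rel((.5953,.2218,.195),45.2)
f=shot('wrist'); cv2.imwrite('pics/w15.png',f['image'])
```

```text
t 31.57 pos [0.3968 0.1735 0.1992] d [-9.26 18.2   0.61] r [ 0.01   0.001 -0.08 ] w 0.0394 F [ 0.2  0.6 -2.3]
```

View pics/w15.png

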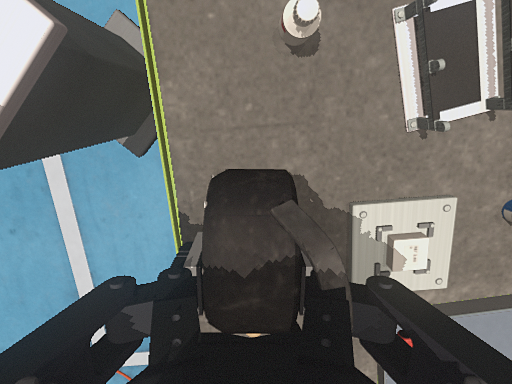

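Tester is held upright. Carry it to above the block.

Request:
jog_arm(
  commands="-1 -1.5 3 0 0 0 -0.02; -1 -3.5 7 0 0 0 -0.04; -1 -5.5 11 0 0 0 -0.06; -1 -7.5 15 0 0 0 -0.08; -1 -8.8 17.3 0 0.004 0 -0.08; -1 -9.26 18.2 0.3 0.004 0 -0.08; -1 -9.26 18.2 0.3 0.004 0 -0.08; -1 -9.26 18.2 0.3 0.004 0 -0.08",
)

```text
time: 32.62
position: [0.5933, 0.2212, 0.196]
eef_rot: [0.001, 0.381, 0.925, 0.001]
ft_force: [0.1, -0.4, -1.7]
grip_width: 0.0389
```

Run:
```python
from h import *
rel((.5953,.2218,.1162),45.2)
f=shot('wrist'); cv2.imwrite('pics/w16.png',f['image'])
f=shot('side'); cv2.imwrite('pics/s16.png',cv2.resize(f['image'][100:260,180:380],None,fx=3.5,fy=3.5,interpolation=cv2.INTER_CUBIC))
```

```text
t 32.62 pos [0.5933 0.2212 0.196 ] d [-0.1   0.16  7.99] r [0.003 0.    0.   ] w 0.0389 F [ 0.1 -0.4 -1.7]
```

View pics/s16.png

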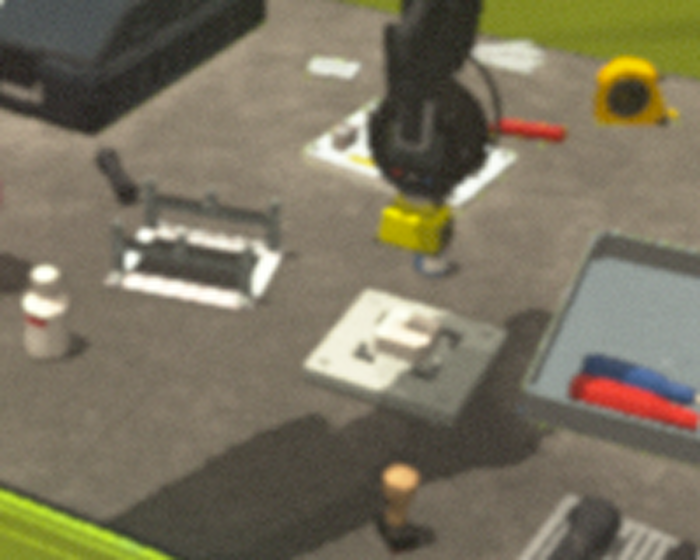

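Request:
jog_arm(
  commands="-1 -0.12 0.16 2 0 0 0; -1 -0.12 0.16 4 0 0 0; -1 -0.12 0.16 6 0 0 0; -1 -0.12 0.16 7 0 0 0; -1 -0.12 0.16 7.4 0 0 0; -1 -0.12 0.16 7.4 0 0 0; -1 -0.12 0.16 7.4 0 0 0",
)

```text
time: 33.6
position: [0.5963, 0.222, 0.1234]
eef_rot: [0.001, 0.381, 0.925, 0.002]
ft_force: [0.5, 0.2, -1.3]
grip_width: 0.0393
```

Run:
```python
from h import *
rel((.5953,.2218,.1162),45.2)
f=shot('side'); cv2.imwrite('pics/s17.png',cv2.resize(f['image'][120:240,230:350],None,fx=5,fy=5,interpolation=cv2.INTER_CUBIC))
```

```text
t 33.6 pos [0.5963 0.222  0.1234] d [ 0.06 -0.09  0.72] r [0.005 0.001 0.   ] w 0.0393 F [ 0.5  0.2 -1.3]
```

View pics/s17.png

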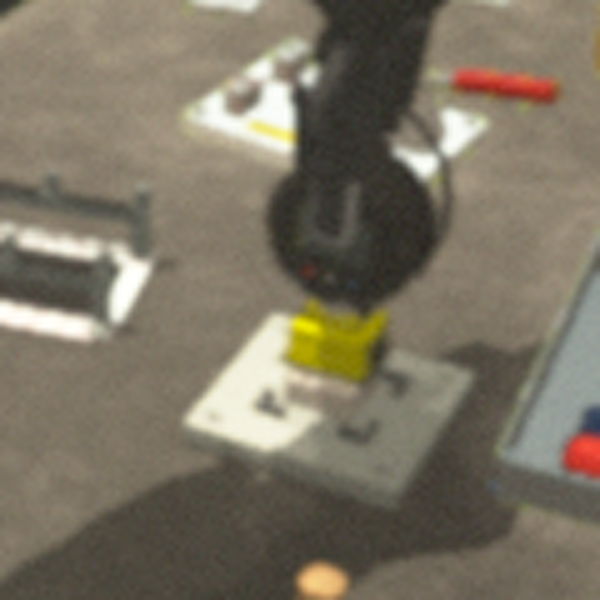

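```bash
cat >> h.py <<'E'
def proj(f,P):
    E=np.linalg.inv(np.array(f['extrinsics'])); c=np.asarray(P)@E[:3,:3].T+E[:3,3]
    return np.stack([f['cx']+f['fx']*c[:,0]/-c[:,2], f['cy']-f['fy']*c[:,1]/-c[:,2]],-1)
def box(cx,cy,z,yaw,lx,ly):
    a=np.radians(yaw); ex=np.array([np.cos(a),np.sin(a),0]); ey=np.array([-np.sin(a),np.cos(a),0])
    return np.array([np.array([cx,cy,z])+sx*ex*lx/2+sy*ey*ly/2 for sx,sy in [(1,1),(1,-1),(-1,-1),(-1,1)]])
E
python3 - <<'E'
from h import *
f=shot('side'); s=8; u0,v0=265,165
im=cv2.resize(f['image'][v0:v0+70,u0:u0+85],None,fx=s,fy=s,interpolation=cv2.INTER_CUBIC)
cv2.imwrite('pics/s18raw.png',im)
def dr(P,col):
    q=(proj(f,P)-[u0,v0]+.5)*s-.5; cv2.polylines(im,[q.astype(int)],True,col,1)
dr(box(.5953,.2218,.034,45.1,.04,.04),(255,0,255))
dr(box(.5953,.2218,.016,45.1,.12,.12),(255,0,0))
dr(box(.5963,.222,.0412,45.2,.04,.045),(0,0,255))
cv2.imwrite('pics/s18.png',im)
print(f['extrinsics'][:3,3])
E
```

```text
[ 0.1989989  -0.58824921  0.65349249]
```

View pics/s18.png

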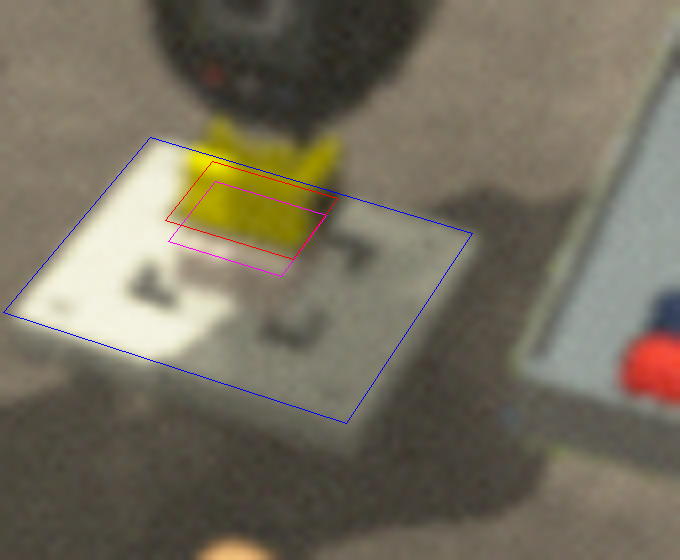

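View pics/s18raw.png

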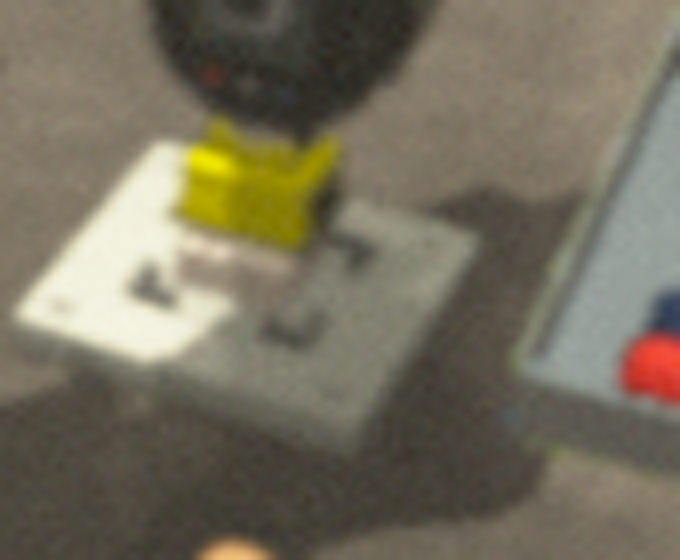

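Request:
jog_arm(
  commands="-1 0.04 -0.06 0.2 0 0 0; -1 0.04 -0.06 0.4 0 0 0; -1 0.04 -0.06 0.55 0 0 0; -1 0.04 -0.06 0.6 0 0 0; -1 0.04 -0.06 0.6 0 0 0",
)

```text
time: 34.33
position: [0.5955, 0.2219, 0.1172]
eef_rot: [0.001, 0.381, 0.925, 0.002]
ft_force: [0.8, 0.6, -2.1]
grip_width: 0.0395
```

Request:
jog_arm(
  commands="-1 0 0 0.05 0 0 0; -1 0 0 0.1 0 0 0; -1 0 0 0.1 0 0 0",
)

```text
time: 34.7
position: [0.5956, 0.2219, 0.1164]
eef_rot: [0.001, 0.381, 0.925, 0.002]
ft_force: [-0.9, -0.4, 0.2]
grip_width: 0.0394
```

Request:
jog_arm(
  commands="-1 0 0 0.05 0 0 0; -1 0 0 0.05 0 0 0",
)

```text
time: 34.95
position: [0.5957, 0.2219, 0.1163]
eef_rot: [0.001, 0.381, 0.925, 0.002]
ft_force: [-3.0, 0.0, 5.8]
grip_width: 0.0391
```

Request:
jog_arm(
  commands="0 0 0 -0.05 0 0 0; 0.2 0 0 -0.1 0 0 0; 0.4 0 0 -0.1 0 0 0; 0.4 0 0 -0.1 0 0 0",
)

```text
time: 35.45
position: [0.5957, 0.2219, 0.1172]
eef_rot: [0.001, 0.381, 0.925, 0.002]
ft_force: [0.2, 0.5, 0.1]
grip_width: 0.0598
```

Request:
jog_arm(
  commands="0.4 0 0 -1 0 0 0; 0.4 0 0 -3 0 0 0; 0.4 0 0 -6 0 0 0; 0.4 0 0 -10 0 0 0; 0.4 0 0 -15 0 0 0; 0.4 0 0 -17 0 0 0; 0.4 0 0 -17 0 0 0",
)

```text
time: 36.33
position: [0.5959, 0.2214, 0.2897]
eef_rot: [0.003, 0.381, 0.925, 0.004]
ft_force: [-0.1, 0.3, -0.4]
grip_width: 0.0597
```

Run:
```python
from h import *
rel((.6065,-.0273,.2),-51.3); print(env.get_obs()['joints'])
f=shot('wrist'); cv2.imwrite('pics/w19.png',f['image']); w=cloud(f); np.savez('w19.npz',w=w,im=f['image'])
f=shot('side'); s=6; u0,v0=245,120
im=cv2.resize(f['image'][v0:v0+100,u0:u0+120],None,fx=s,fy=s,interpolation=cv2.INTER_CUBIC)
cv2.imwrite('pics/s19.png',im)
```

```text
t 36.33 pos [0.5959 0.2214 0.2897] d [-18.25 -16.99   8.85] r [ 0.009 -0.006  1.684] w 0.0597 F [-0.1  0.3 -0.4]
[-0.71060724  0.41970927  0.40610221  1.49103896 -0.17237929  1.25643635
  0.5048499 ]
```

View pics/w19.png

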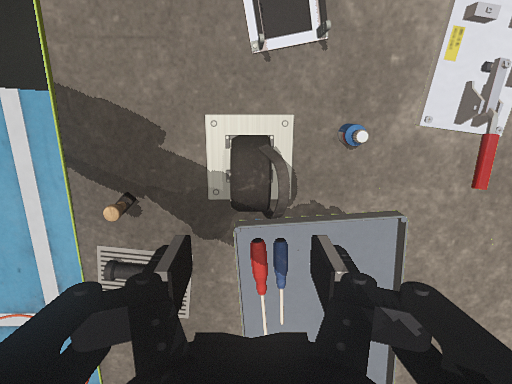

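View pics/s19.png

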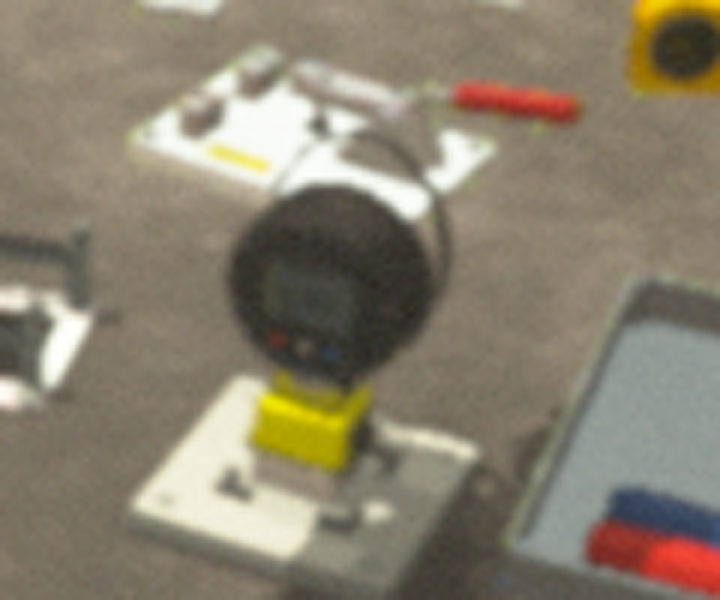

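Run:
```python
from h import *
from scipy.optimize import least_squares
w=np.load('w19.npz')['w']; c=np.array([.5953,.2218])
a=np.radians(45.2); ex=np.array([np.cos(a),np.sin(a)]); ey=np.array([-ex[1],ex[0]])
p=sel(w,215,300,125,225,.12,.159); t=(p[:,:2]-c)@ex; s=(p[:,:2]-c)@ey
for lo in np.arange(-.03,.03,.01):
    k=(s>lo)&(s<lo+.01)&(p[:,2]>.135)&(t<.03); print(round(lo,3),np.percentile(t[k],[2,97]).round(4))
m=(t<.005)&(t>-.015); ss=s[m]; zz=p[m,2]
r=least_squares(lambda q:np.hypot(ss-q[0],zz-q[1])-q[2],[0,.115,.041],loss='soft_l1',f_scale=.001); print(r.x)
q=sel(w,205,300,110,205,.013,.0185); print(rect(q))
```

```text
-0.03 [-0.0196  0.0176]
-0.02 [-0.0201  0.0179]
-0.01 [-0.0198  0.0176]
0.0 [-0.0196  0.0183]
0.01 [-0.0193  0.0183]
0.02 [-0.0197  0.022 ]
[0.00012104 0.11556709 0.04079852]
(array([595.4, 220.5]), array([120.1, 119.7]), 45.1)
```

Request:
jog_arm(
  commands="0.06 -2 -2 0 0 0 0.18; 0.06 -5 -4.7 0 0 0 0.36; 0.06 -8 -7.5 0 0 0 0.54; 0.06 -11 -10.3 0 0 0 0.72; 0.06 -14 -13 0 0 0 0.9; 0.06 -16.5 -15 0 0 0 1.08; 0.06 -18.2 -17 0 0 0 1.26; 0.06 -18.2 -17 0 0 0 1.44",
)

```text
time: 37.42
position: [0.6029, -0.0308, 0.2848]
eef_rot: [-0.0, 0.898, 0.439, 0.001]
ft_force: [0.5, 0.5, -0.5]
grip_width: 0.0452
```

Run:
```python
from h import *
rel((.6051,-.0236,.2),-51.3); print(env.get_obs()['joints'])
```

```text
t 37.42 pos [ 0.6029 -0.0308  0.2848] d [ 0.68 -0.27  8.48] r [-0.    -0.002  0.234] w 0.0452 F [ 0.5  0.5 -0.5]
[-0.57654552  0.42921105  0.79925197  1.59485691 -0.32174266  1.25246899
 -0.38260948]
```

Request:
jog_arm(
  commands="0.06 0.68 -0.27 3 0 0 0.15; 0.06 0.68 -0.27 7 0 0 0.234; 0.06 0.68 -0.27 8.5 0 0 0.234; 0.06 0.68 -0.27 8.5 0 0 0.234; 0.06 0.68 -0.27 8.5 0 0 0.234",
)

```text
time: 38.05
position: [0.6057, -0.0241, 0.201]
eef_rot: [-0.0, 0.943, 0.332, 0.002]
ft_force: [-0.2, 0.1, -0.1]
grip_width: 0.0451
```

Run:
```python
from h import *
rel((.6051,-.0236,.0065),-51.3)
f=shot('wrist'); cv2.imwrite('pics/w20.png',f['image']); w=cloud(f)
a=np.radians(38.7); ex=np.array([np.cos(a),np.sin(a)]); ey=np.array([-ex[1],ex[0]])
p=sel(w,180,350,60,230,.015,.05); c=np.array([.6051,-.0236]); t=(p[:,:2]-c)@ex; s=(p[:,:2]-c)@ey
k=(abs(s)<.025); p=p[k];t=t[k];s=s[k]
print('len',np.percentile(t,[.5,99.5]))
for lo in np.arange(-.05,.05,.01):
    m=(t>lo)&(t<lo+.01)
    if m.sum()>10: print(round(lo,3),np.percentile(s[m],[2,98]).round(4),np.percentile(p[m,2],95).round(4))
```

```text
t 38.05 pos [ 0.6057 -0.0241  0.201 ] d [-0.09 -0.09 19.45] r [ 0.001 -0.004  0.001] w 0.0451 F [-0.2  0.1 -0.1]
len [-0.05193123  0.05030909]
-0.05 [-0.0125  0.0168] 0.0348
-0.04 [-0.0102  0.0133] 0.0314
-0.03 [-0.009  0.012] 0.0311
-0.02 [-0.0089  0.012 ] 0.031
-0.01 [-0.0088  0.0118] 0.031
0.0 [-0.0099  0.0118] 0.0308
0.01 [-0.0098  0.0118] 0.0309
0.02 [-0.0106  0.0135] 0.0327
0.03 [-0.0137  0.0156] 0.0349
0.04 [-0.0136  0.0155] 0.0349
```

View pics/w20.png

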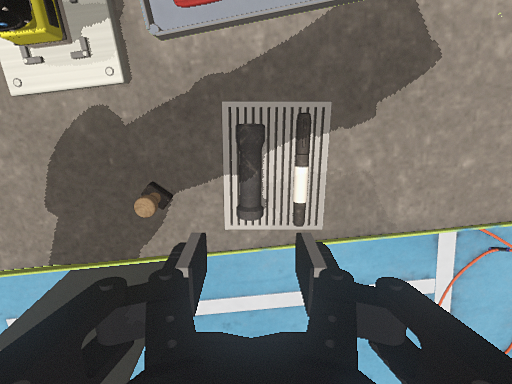

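Request:
jog_arm(
  commands="0.06 -0.09 -0.09 5 0 0 0; 0.06 -0.09 -0.09 10 0 0 0; 0.06 -0.09 -0.09 15 0 0 0; 0.06 -0.09 -0.09 18 0 0 0; 0.06 -0.09 -0.09 19.2 0 0 0; 0.06 -0.09 -0.09 19.4 0 0 0; 0.06 -0.09 -0.09 19.4 0 0 0",
)

```text
time: 38.98
position: [0.6064, -0.0237, 0.0087]
eef_rot: [0.0, 0.943, 0.332, 0.003]
ft_force: [0.3, 0.5, 0.3]
grip_width: 0.0457
```

Run:
```python
from h import *
rel((.6051,-.0236,.0065),-51.3)
```

```text
t 38.98 pos [ 0.6064 -0.0237  0.0087] d [-0.1  -0.09  0.22] r [ 0.002 -0.006  0.001] w 0.0457 F [0.3 0.5 0.3]
```

Request:
jog_arm(
  commands="0.06 -0.1 -0.09 0.22 0.002 -0.006 0.001; 0.06 -0.1 -0.09 0.22 0.002 -0.006 0.001; -0.3 -0.1 -0.09 0.22 0.002 -0.006 0.001; -0.7 -0.1 -0.09 0.22 0.002 -0.006 0.001; -1 -0.1 -0.09 0.22 0.002 -0.006 0.001; -1 -0.1 -0.09 0.22 0.002 -0.006 0.001; -1 -0.1 -0.09 0.22 0.002 -0.006 0.001",
)

```text
time: 39.85
position: [0.6054, -0.0235, 0.007]
eef_rot: [0.0, 0.944, 0.331, 0.0]
ft_force: [-1.2, 0.6, 5.5]
grip_width: 0.0295
```

Run:
```python
from h import *
rel((.6051,-.0236,.0065),-51.3)
```

```text
t 39.85 pos [ 0.6054 -0.0235  0.007 ] d [-0.03 -0.01  0.05] r [ 0.    -0.001 -0.   ] w 0.0295 F [-1.2  0.6  5.5]
```

Request:
jog_arm(
  commands="-1 0 0 -1.5 0 0 0; -1 0 0 -6 0 0 0; -1 0 0 -12 0 0 0; -1 0 0 -18 0 0 0; -1 0 0 -24 0 0 0; -1 0 0 -28 0 0 0; -1 0 0 -28 0 0 0",
)

```text
time: 40.72
position: [0.6064, -0.0245, 0.291]
eef_rot: [0.001, 0.944, 0.331, 0.003]
ft_force: [-0.2, 0.2, -1.6]
grip_width: 0.0301
```

Run:
```python
from h import *
rel((.4527,.4115,.28),-36.8)
```

```text
t 40.73 pos [ 0.6064 -0.0245  0.291 ] d [ 15.22 -43.66   1.02] r [ 0.005 -0.005 -0.254] w 0.0301 F [-0.2  0.2 -1.6]
```

Request:
jog_arm(
  commands="-1 1.8 -5.4 0 0 0 0; -1 3.8 -11 0 0 0 -0.05; -1 5.8 -16.8 0 0 0 -0.1; -1 7.8 -22.5 0 0 0 -0.15; -1 9.8 -28.2 0 0 0 -0.2; -1 11.8 -34 0 0 0 -0.254; -1 14 -40 0.5 0 0 -0.254; -1 15.2 -43.6 1 0.005 -0.005 -0.254",
)

```text
time: 41.72
position: [0.4502, 0.414, 0.2788]
eef_rot: [-0.0, 0.893, 0.449, -0.001]
ft_force: [0.5, 0.2, -1.6]
grip_width: 0.0298
```

Run:
```python
from h import *
rel((.4527,.4115,.1),-36.8)
```

```text
t 41.73 pos [0.4502 0.414  0.2788] d [-0.02  0.37 17.88] r [-0.002  0.002  0.003] w 0.0298 F [ 0.5  0.2 -1.6]
```

Request:
jog_arm(
  commands="-1 0 0.37 4 0 0 0.003; -1 0 0.37 9 0 0 0.003; -1 0 0.37 14 0 0 0.003; -1 0 0.37 17 0 0 0.003; -1 0 0.37 17.9 0 0 0.003; -1 0 0.37 17.9 0 0 0.003; -1 0 0.37 17.9 0 0 0.003",
)

```text
time: 42.6
position: [0.4535, 0.4121, 0.1012]
eef_rot: [-0.001, 0.894, 0.448, -0.0]
ft_force: [0.5, 0.6, 0.2]
grip_width: 0.0301
```

Run:
```python
from h import *
rel((.4527,.4115,.05),-36.8)
f=shot('wrist'); cv2.imwrite('pics/w21.png',f['image'])
```

```text
t 42.6 pos [0.4535 0.4121 0.1012] d [-0.1  -0.02  5.12] r [-0.001 -0.     0.   ] w 0.0301 F [0.5 0.6 0.2]
```

View pics/w21.png

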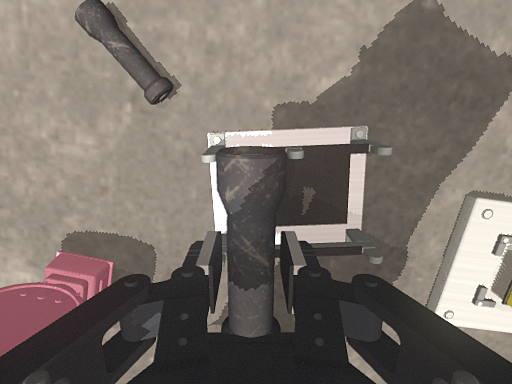

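Request:
jog_arm(
  commands="-1 -0.1 -0.02 2.5 0 0 0; -1 -0.1 -0.02 4.5 0 0 0; -1 -0.1 -0.02 5.1 0 0 0; -1 -0.1 -0.02 5.3 0 0 0; -1 -0.1 -0.02 5.3 0 0 0",
)

```text
time: 43.28
position: [0.4531, 0.4117, 0.0487]
eef_rot: [-0.001, 0.894, 0.448, 0.0]
ft_force: [-0.6, -0.1, -1.0]
grip_width: 0.0303
```

Request:
jog_arm(
  commands="-1 0 0 0.15 0 0 0; -1 0 0 0.3 0 0 0; -1 0 0 0.35 0 0 0; -1 0 0 0.35 0 0 0",
)

```text
time: 43.78
position: [0.453, 0.4117, 0.0451]
eef_rot: [-0.001, 0.894, 0.448, 0.0]
ft_force: [-0.1, 0.1, -1.6]
grip_width: 0.0299
```

Request:
jog_arm(
  commands="-1 0 0 0.1 0 0 0; -1 0 0 0.1 0 0 0; -1 0 0 0.15 0 0 0; -1 0 0 0.15 0 0 0",
)

```text
time: 44.28
position: [0.453, 0.4118, 0.044]
eef_rot: [-0.001, 0.894, 0.448, 0.0]
ft_force: [-2.1, -1.4, 5.0]
grip_width: 0.03
```

Seated. Release gently and rise.

Request:
jog_arm(
  commands="-0.2 0 0 0 0 0 0; 0.06 0 0 -0.05 0 0 0; 0.06 0 0 -0.05 0 0 0; 0.06 0 0 -0.05 0 0 0",
)

```text
time: 44.78
position: [0.453, 0.4118, 0.0444]
eef_rot: [-0.001, 0.894, 0.448, 0.0]
ft_force: [0.6, -0.1, -0.1]
grip_width: 0.0453
```

Request:
jog_arm(
  commands="0.06 0 0 -2 0 0 0; 0.06 0 0 -5 0 0 0; 0.06 0 0 -10 0 0 0; 0 0 0 -16 0 0 0; 0 0 0 -22 0 0 0; 0 0 0 -24 0 0 0; 0 0 0 -24 0 0 0",
)

```text
time: 45.65
position: [0.454, 0.4114, 0.2874]
eef_rot: [-0.002, 0.894, 0.448, 0.002]
ft_force: [-0.7, -0.4, -1.5]
grip_width: 0.043
```

```bash
cat >> h.py <<'E'
def axis(w,uv,z,ang):
    p=sel(w,*uv,*z); a=np.radians(ang); e=np.array([np.cos(a),np.sin(a)]); n=np.array([-e[1],e[0]])
    c=np.median(p[:,:2],0); t=(p[:,:2]-c)@e; s=(p[:,:2]-c)@n
    T=[];S=[]
    for lo in np.arange(-.06,.06,.01):
        m=(t>lo)&(t<lo+.01)
        if m.sum()>20: l,h=np.percentile(s[m],[2,98]); T.append(lo+.005); S.append((l+h)/2)
    k=np.polyfit(T,S,1); tm=(np.percentile(t,99.7)+np.percentile(t,.3))/2
    print('mid',np.round(c+e*tm+n*(k[1]+k[0]*tm),4),'ang',round(ang+np.degrees(k[0]),1),'len',round(np.ptp(t),4),'z',np.percentile(p[:,2],[5,50,98]).round(4))
E
python3 - <<'E'
from h import *
f=shot('wrist'); cv2.imwrite('pics/w22.png',f['image']); w=cloud(f); np.savez('w22.npz',w=w)
rel((.6403,-.0689,.28),-51.3)
E
```

```text
t 45.7 pos [0.4533 0.4112 0.2856] d [-27.25  43.73   0.41] r [-0.002 -0.003  0.253] w 0.0429 F [ 0.5  0.8 -0.6]
```

View pics/w22.png

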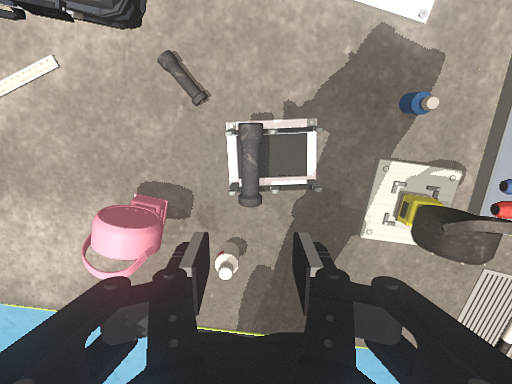

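Run:
```python
from h import *
w=np.load('w22.npz')['w']; axis(w,(232,272,115,212),(.057,.1),52.1)
w=np.load('w1.npz')['w']; axis(w,(205,246,118,214),(.057,.1),52.1); axis(w,(257,285,100,214),(.046,.062),56.6)
```

```text
mid [0.4512 0.4124] ang 52.6 len 0.1034 z [0.0602 0.0667 0.0719]
mid [0.4521 0.4112] ang 53.2 len 0.1033 z [0.0604 0.0667 0.0718]
mid [0.5001 0.383 ] ang 56.7 len 0.1279 z [0.0509 0.055  0.0584]
```

Request:
jog_arm(
  commands="-0.1 -3.4 5.4 0 0 0 0.05; -0.1 -6.8 10.9 0 0 0 0.1; -0.1 -10.2 16.4 0 0 0 0.15; -0.1 -13.6 21.8 0 0 0 0.2; -0.1 -17 27.3 0 0 0 0.253; -0.1 -20.4 32.7 0 0 0 0.253; -0.1 -24.3 39 0 0 0 0.253; -0.1 -27.2 43.7 0.4 0 -0.003 0.253",
)

```text
time: 46.7
position: [0.6347, -0.0561, 0.2798]
eef_rot: [-0.001, 0.943, 0.331, -0.001]
ft_force: [0.5, 0.6, 0.3]
grip_width: 0.0384
```

Run:
```python
from h import *
rel((.6403,-.0689,.2),-51.3)
```

```text
t 46.7 pos [ 0.6347 -0.0561  0.2798] d [-0.35  1.37  7.97] r [-0.003  0.002  0.   ] w 0.0384 F [0.5 0.6 0.3]
```

Request:
jog_arm(
  commands="-0.1 -0.35 1.37 3 0 0 0; -0.1 -0.35 1.37 6 0 0 0; -0.1 -0.35 1.37 8 0 0 0; -0.1 -0.35 1.37 8 0 0 0; -0.1 -0.35 1.37 8 0 0 0",
)

```text
time: 47.32
position: [0.6403, -0.069, 0.2001]
eef_rot: [-0.001, 0.943, 0.331, -0.001]
ft_force: [0.4, 0.9, -0.3]
grip_width: 0.0382
```

Run:
```python
from h import *
rel((.6403,-.0690,.0055),-51.3)
f=shot('wrist'); cv2.imwrite('pics/w23.png',f['image']); w=cloud(f); axis(w,(225,290,60,235),(.012,.03),38.7)
```

```text
t 47.33 pos [ 0.6403 -0.069   0.2001] d [ 0.03  0.06 19.46] r [-0.003  0.002  0.   ] w 0.0382 F [ 0.4  0.9 -0.3]
mid [ 0.6386 -0.0682] ang 38.3 len 0.1279 z [0.0137 0.018  0.0213]
```

View pics/w23.png

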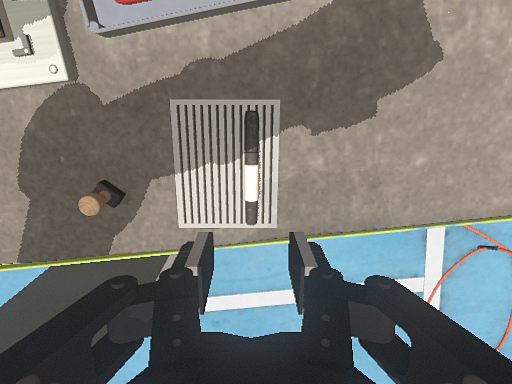

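Request:
jog_arm(
  commands="-0.1 0 0.06 5 0 0 0; -0.1 0 0.06 10 0 0 0; -0.1 0 0.06 15 0 0 0; -0.1 0 0.06 18 0 0 0; -0.1 0 0.06 19.2 0 0 0; -0.1 0 0.06 19.4 0 0 0; -0.1 0 0.06 19.4 0 0 0",
)

```text
time: 48.25
position: [0.6416, -0.0695, 0.008]
eef_rot: [-0.001, 0.943, 0.332, 0.0]
ft_force: [0.5, 0.1, -0.1]
grip_width: 0.0386
```

Run:
```python
from h import *
rel((.6403,-.0690,.0055),-51.3)
```

```text
t 48.25 pos [ 0.6416 -0.0695  0.008 ] d [-0.07 -0.12  0.25] r [-0.001 -0.     0.   ] w 0.0386 F [ 0.5  0.1 -0.1]
```

Request:
jog_arm(
  commands="-0.1 -0.07 -0.12 0.25 0 0 0; -0.1 -0.07 -0.12 0.25 0 0 0; -0.4 -0.07 -0.12 0.25 0 0 0; -0.7 -0.07 -0.12 0.25 0 0 0; -1 -0.07 -0.12 0.25 0 0 0; -1 -0.07 -0.12 0.25 0 0 0; -1 -0.07 -0.12 0.25 0 0 0; -1 -0.07 -0.12 0.25 0 0 0",
)

```text
time: 49.25
position: [0.6405, -0.069, 0.0059]
eef_rot: [-0.0, 0.943, 0.331, 0.0]
ft_force: [-1.3, -0.2, 5.0]
grip_width: 0.0145
```

Run:
```python
from h import *
rel((.6403,-.0690,.0055),-51.3)
```

```text
t 49.25 pos [ 0.6405 -0.069   0.0059] d [-0.01 -0.02  0.04] r [-0.001 -0.001  0.   ] w 0.0145 F [-1.3 -0.2  5. ]
```

Request:
jog_arm(
  commands="-1 0 0 -1.5 0 0 0; -1 0 0 -6 0 0 0; -1 0 0 -12 0 0 0; -1 0 0 -18 0 0 0; -1 0 0 -24 0 0 0; -1 0 0 -28 0 0 0; -1 0 0 -28 0 0 0",
)

```text
time: 50.12
position: [0.6417, -0.0705, 0.2903]
eef_rot: [0.001, 0.944, 0.331, 0.003]
ft_force: [0.1, 0.5, -0.5]
grip_width: 0.0143
```

Run:
```python
from h import *
rel((.5006,.3838,.28),-33.2)
```

```text
t 50.12 pos [ 0.6417 -0.0705  0.2903] d [ 17.38 -44.28   0.96] r [ 0.005 -0.005 -0.316] w 0.0143 F [ 0.1  0.5 -0.5]
```

Request:
jog_arm(
  commands="-1 2 -5.5 0 0 0 -0.05; -1 4.2 -11 0 0 0 -0.1; -1 6.4 -16.6 0 0 0 -0.15; -1 8.6 -22.2 0 0 0 -0.2; -1 10.8 -27.8 0 0 0 -0.25; -1 13 -33.5 0 0 0 -0.316; -1 15.5 -40 0.5 0 0 -0.316; -1 17.4 -44.3 1 0.005 -0.005 -0.316",
)

```text
time: 51.12
position: [0.4988, 0.3863, 0.2789]
eef_rot: [-0.0, 0.879, 0.476, -0.001]
ft_force: [0.2, 0.2, 0.7]
grip_width: 0.0145
```

Run:
```python
from h import *
rel((.5006,.3838,.1),-33.2)
```

```text
t 51.12 pos [0.4988 0.3863 0.2789] d [-0.09  0.31 17.89] r [-0.001  0.001  0.001] w 0.0145 F [0.2 0.2 0.7]
```

Request:
jog_arm(
  commands="-1 -0.1 0.3 4 0 0 0; -1 -0.1 0.3 9 0 0 0; -1 -0.1 0.3 14 0 0 0; -1 -0.1 0.3 17 0 0 0; -1 -0.1 0.3 17.9 0 0 0; -1 -0.1 0.3 17.9 0 0 0; -1 -0.1 0.3 17.9 0 0 0",
)

```text
time: 52.0
position: [0.5013, 0.3842, 0.1014]
eef_rot: [-0.001, 0.879, 0.476, 0.0]
ft_force: [0.4, 0.3, -0.1]
grip_width: 0.0143
```

Run:
```python
from h import *
rel((.5006,.3838,.05),-33.2)
f=shot('wrist'); cv2.imwrite('pics/w24.png',f['image'])
```

```text
t 52.0 pos [0.5013 0.3842 0.1014] d [-0.08 -0.03  5.14] r [-0.001 -0.001  0.001] w 0.0143 F [ 0.4  0.3 -0.1]
```

View pics/w24.png

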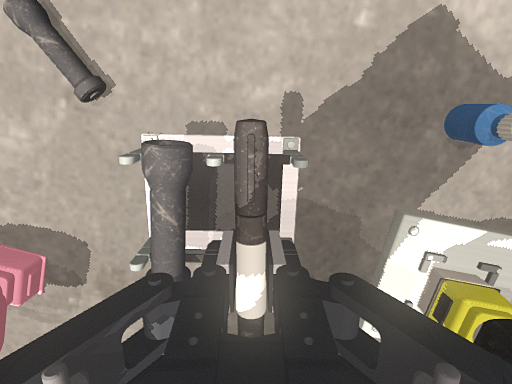

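Run:
```python
from h import *
f=env.grab_frame('wrist'); z=f['range_z']; v,u=np.mgrid[:384,:512]
p=np.stack([(u-f['cx'])/f['fx']*z,-(v-f['cy'])/f['fy']*z,-z],-1); T=np.array(f['tool_from_camera']); w=p@T[:3,:3].T+T[:3,3]
m=(z>0)&(w[...,2]<0.0)&(abs(w[...,1])<.12)&(u<512)
q=w[m]
for y0 in np.arange(-.1,.1,.01):
    k=(q[:,1]>=y0)&(q[:,1]<y0+.01)
    if k.sum()>5: print(round(y0,3),'height above tip: min %.3f'%(-q[k,2].max()),k.sum())
```

```text
-0.07 height above tip: min 0.080 80
-0.06 height above tip: min 0.065 2234
-0.05 height above tip: min 0.048 5336
-0.04 height above tip: min 0.043 3460
-0.03 height above tip: min 0.007 1831
-0.02 height above tip: min 0.004 5526
-0.01 height above tip: min 0.004 6871
-0.0 height above tip: min 0.003 6760
0.01 height above tip: min 0.004 4346
0.02 height above tip: min 0.040 1862
0.03 height above tip: min 0.045 4625
0.04 height above tip: min 0.053 4242
0.05 height above tip: min 0.069 1605
```

Request:
jog_arm(
  commands="-1 -0.08 -0.03 2.5 0 0 0; -1 -0.08 -0.03 4.5 0 0 0; -1 -0.08 -0.03 5.1 0 0 0; -1 -0.08 -0.03 5.4 0 0 0; -1 -0.08 -0.03 5.4 0 0 0",
)

```text
time: 52.72
position: [0.5007, 0.3839, 0.0476]
eef_rot: [-0.001, 0.879, 0.476, 0.001]
ft_force: [0.4, -0.4, -0.4]
grip_width: 0.0143
```

Request:
jog_arm(
  commands="-1 0 0 0.15 0 0 0; -1 0 0 0.25 0 0 0; -1 0 0 0.35 0 0 0; -1 0 0 0.35 0 0 0",
)

```text
time: 53.22
position: [0.5007, 0.3839, 0.0441]
eef_rot: [-0.001, 0.879, 0.476, 0.0]
ft_force: [-0.4, 0.1, -0.6]
grip_width: 0.0143
```

Request:
jog_arm(
  commands="-1 0 0 0.08 0 0 0; -1 0 0 0.15 0 0 0; -1 0 0 0.15 0 0 0",
)

```text
time: 53.6
position: [0.5008, 0.3839, 0.0429]
eef_rot: [-0.001, 0.879, 0.476, 0.001]
ft_force: [-1.4, -1.7, 4.9]
grip_width: 0.0145
```

Contact at the expected height. Release.

Request:
jog_arm(
  commands="-0.7 0 0 0 0 0 0; -0.3 0 0 -0.05 0 0 0; -0.3 0 0 -0.05 0 0 0; -0.3 0 0 -0.05 0 0 0",
)

```text
time: 54.1
position: [0.5007, 0.3839, 0.0433]
eef_rot: [-0.001, 0.879, 0.476, 0.001]
ft_force: [0.8, 0.5, -0.6]
grip_width: 0.0297
```

Request:
jog_arm(
  commands="-0.3 0 0 -2 0 0 0; -0.3 0 0 -5 0 0 0; -0.3 0 0 -10 0 0 0; 0 0 0 -16 0 0 0; 0 0 0 -22 0 0 0; 0 0 0 -24 0 0 0; 0 0 0 -24 0 0 0",
)

```text
time: 54.98
position: [0.5016, 0.3835, 0.2864]
eef_rot: [-0.001, 0.879, 0.476, 0.003]
ft_force: [-0.0, -0.5, -1.0]
grip_width: 0.0431
```

Run:
```python
from h import *
f=shot('wrist'); cv2.imwrite('pics/w25.png',f['image']); w=cloud(f); np.savez('w25.npz',w=w)
print(env.get_obs()['time'],env.get_obs()['position'])
for n in ('side','top'):
    f=shot(n); cv2.imwrite(f'pics/{n}25.png',f['image'])
```

```text
55.025 [0.50085124 0.38336197 0.28448716]
```

View pics/w25.png

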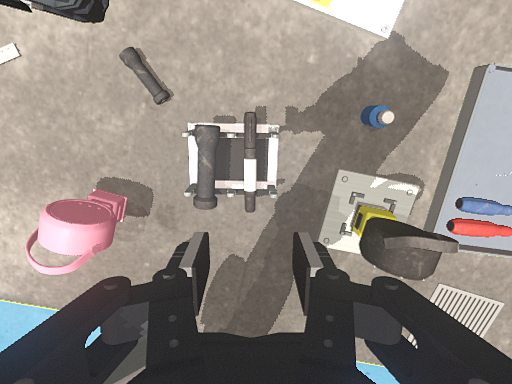

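View pics/side25.png

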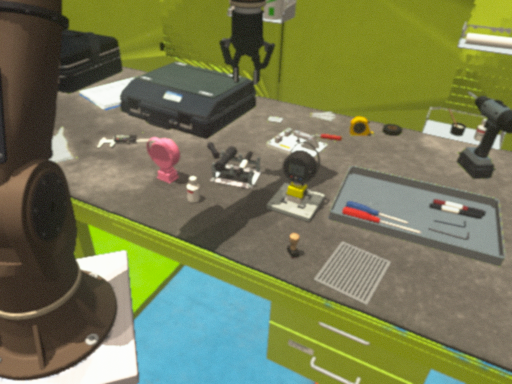

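Run:
```python
from h import *
w=np.load('w25.npz')['w']; axis(w,(188,226,118,214),(.057,.1),52.1); axis(w,(238,262,105,215),(.046,.062),56.6)
im=cv2.imread('pics/side25.png'); cv2.imwrite('pics/side25c.png',cv2.resize(im[120:230,190:350],None,fx=4.5,fy=4.5,interpolation=cv2.INTER_CUBIC))
```

```text
mid [0.4514 0.4119] ang 53.2 len 0.1036 z [0.0602 0.0667 0.0719]
mid [0.4986 0.3842] ang 56.7 len 0.1281 z [0.0514 0.055  0.0582]
```

View pics/side25c.png

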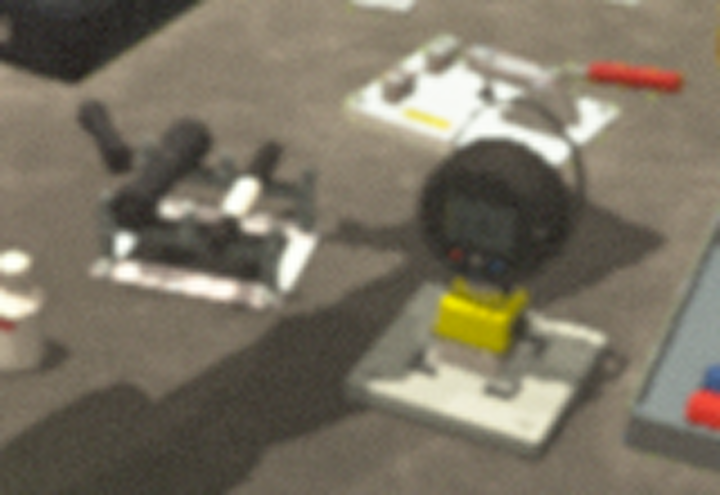

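Everything is in place and the arm is clear, so I'm handing in.

Run:
```python
from h import *
print(env.job_done()); print(env.get_obs()['time'])
```

```text
the job is handed in; nothing more can be done
None
the job is handed in; nothing more can be done
```

The job is done in the order you asked and handed in at about 55 s, with the gripper up and clear of everything.

1. **Clearing the rest:** I laid the torch and then the marker aside on the mat.
2. **Block:** It sits flat in the nest of the checking base. It measured about 2 mm off the base centre, with its sides parallel to the stops within about 0.2°.
3. **Tester:** It stands upright on the block. Its disc centre was within about 1 mm of my target for the block's middle and at the expected height.
4. **Torch and marker:** Both lie back across their own lanes, at the same height as before. They measured within about 1–2 mm of where they lay at the start, with no change in angle.

The last views from the wrist and side cameras showed everything standing still. I kept clear of the stamp, both bottles, the pink look-alike and the small torch, and none was touched.

Contact forces stayed below about 9 N in the readings I saw, and no check failed. The only disagreement was the side camera, which showed the base and tester foot 1–2 pixels (2–4 mm) from where my calibration placed them. I put that down to calibration error.

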